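# Snug a port cover's four clamp levers crosswise

## Robot

A 6-joint arm with a two-finger parallel gripper is mounted at the origin on the work surface; the furniture and walls round the work are solid. World frame = base frame: x ahead of the robot, y to its left, z up, the work surface at z = 0. Lengths are in mm, angles in rad, forces in N, time in s.
With the tool pointing down it reaches from about 350 to 925 mm from the base axis. Payload 6.4 kg.
Tool frame: the origin (TCP) lies between the finger pads; the fingertips stand 8 mm ahead of it and the grasp point (between the pads) lies 11 mm behind it (arm.tcp_to_tips is the distance from the TCP to the fingertips, in mm); z points along the fingers, y is the line along which they close (so a half turn about z gives the same grasp; the last joint's range is limited). The gripper opens to 94 mm and grips with 3 to 60 N. Pads are 16 mm wide; open, the fingers measure 119 mm over their backs; the gripper's body (75 mm by 177 mm) begins 78 mm behind the grasp point.
Start: joints at [0.979, 0.245, 1.558, -0, 1.339, -0.174], TCP at [263.736, 594.102, 184.355] pointing down, gripper open.
Joint ranges: [-3.13, 3.13], [-1.02, 2.26], [0.13, 2.54], [-0.95, 4.09], [0.21, 2.88], [-2.74, 2.74]. Speed limits (rad/s): [2.57, 2.57, 3.14, 3.14, 3.14, 3.14].

## Interface

Orientations are given as a unit quaternion [w, x, y, z].
In Python, from plant import arm gives the robot as it stands. The module is installed in compiled form; this text tells all that it offers.
- The arm moves only by the tool servo_tool, never from a script. Its argument "motion" is a list of rows, each an object with "delta_pos": the shift along the tool's x, y, z in cm, a list of three; "dr": the turn, a rotation vector about the tool's x, y, z in degrees, a list of three; "gripper": the closure, from -1 (fully open) to 1 (shut), so that 0 is half open. A call has 1 to 8 rows; each row shifts and turns the commanded pose from where the row before left it, along the tool's axes as they then stand; what a row does not reach is not made up. A row lasts 1/10 s, in which the tool goes at most 50 mm and 8.59 degrees, less where a joint would pass 70% of its speed; a pose out of reach is approached as far as the arm can. A call is refused whole if a number of a shift passes 5 or a number of a turn 8.59, either way. A call with a gripper value outside its range is refused whole. The fingers move at their own pace and stop on an object; the grip force is fixed at half the most. Time passes only in rows, so rows that do not move let the fingers close. It gives the time, the measured TCP pose, the force, the opening and the grip force at its end, in the units of the state.
- arm.sense(): the state, without advancing time (a new reading comes with each control period).
- arm.capture(name): name is "scene" or "top" or "wrist"; returns a dict with "frame" (400x640x3 uint8, red, green, blue), "K" (3x3 intrinsics, pixels), "R" (3x3) and "t" (3): a world point X has camera coordinates R X + t; the wrist camera has in their place "tool_from_camera" (4x4, takes a point from camera to tool coordinates, whose origin is the TCP and whose axes are the flange's). Camera axes: x right, y down, z forward; pixel columns grow to the right and rows downward; lengths in mm; the calibration is good to about 2 mm. A picture is of the moment at which its call begins: read the wrist's pose just before it. There is no depth.
- arm.job_done(): hands the job in; it is judged then, once.
Trained networks look in the newest picture that a camera, given by its name, has taken for a name from the list of things; names that differ only in an ending like _2 or _b are one class to them, and where a whole thing is asked for, a point or a joint stands for the part that bears it (a point fixed in the world has none). Each returns a list of dicts, best first, with "conf" (0 to 1); they miss things now and then, are a little off and sometimes report something else, mostly with a low value. They report only what shows in the picture. A call takes as long as a camera call. They do not tell look-alikes from the thing itself.
- arm.search_frame(camera, name): "box" ([centre column, centre row, width, height] in pixels, round what is visible of it).
- arm.masks_of(camera, name): "mask" (400x640 bool, what is visible of it) and "box" ([centre column, centre row, width, height] in pixels, round what is visible of it).
- arm.mark_of(camera, name): "pixel" ([column, row] in pixels: a listed point, or the origin of a listed thing).
The state is a dict: "t": time; "joint_pos": joint angles; "qvel": joint speeds; "effort": joint torques, N m; "tcp_pos": TCP position; "tcp_rot": TCP orientation; "ft_force": force on the tool from outside, world axes, zero at the start; "moment": the same for the moment, N m; "gripper_width": finger opening in mm; "finger_force": force on a finger pad.
Only numpy, scipy, OpenCV 4.12 (cv2) and the standard library are available. Lean on these libraries where they do the work, as an engineer would, in place of code of your own. Each camera call takes 0.05 s, during which the arm holds its last target. There are 200 camera calls.

## Task

Draw the cover plate evenly down onto the port housing with its four clamp levers, turning them clockwise by their upright knobs and always following a lever with the one diagonally opposite. In a first round turn every lever only about 40 degrees; in a second round, in the same crosswise order, bring each one up snug, about 10 newtons of push at the moving knob and never over 14, and leave all four snug (go round again if one has slackened) with the cover home and level. Do not disturb the things lying around the housing.

Things in the scene. Friction and masses are not known exactly. Their poses are not given: they have to be found in the camera images.
- housing: square cast aluminium port housing bolted down, foot 164x164 mm, body 140x140 mm, 37 mm high; origin at the centre of its underside, z up; the cover beds on its top. A short pipe stub points along its -x. A black tool chest 240 mm high stands to its left, between the robot's start pose and the housing: pass above it
- cover: square steel cover plate 124x124x12 mm on the housing, origin at the centre of its underside. A springy gasket (about 1.5 N/mm a corner) holds it 44 mm over the housing's origin at the start; home, on four hidden seats, it is at 37.5 to 40 mm, a little different at each corner. One corner drawn down far ahead of the others tilts it; over 45 mrad (2.6 degrees) pinches the gasket
- lever_a (a joint): angle (rad) of black clamp lever a on a screw at housing (+42, +42) mm from the housing's centre; grows clockwise seen from above, driving its washer down 4.5 mm per rad. Starts 0 to 0.15; the washer meets the cover near 0.15, the corner is home between about 1.05 and 1.6, different for each lever and not to be read from poses. Stays where left
- knob_a (a point): centre of the top of the upright knob (14 mm across, 36 mm tall) at the end of lever a, 45 mm from the pivot axis; at angle 0 the lever points 0.70 rad anticlockwise of the outward diagonal. Pushing it along its circle takes 4.5 to 6 N while the screw runs, then, corner home, about 1 N more per mm. Snug is about 10 N (a held push sags below that), over 14 N overloads
- pivot_a (a point): point on the screw axis of lever a, 56 mm above the work surface (cover's top before tightening); the lever turns about the vertical through it. Its hub stands 27 mm above it, the arm's upper side 22 mm, the knob's top 57 mm
- foot_a: steel washer of 26 mm under lever a, through which its screw clamps the cover; snug it presses with about 45 N (15 to 80 N is sound)
- lever_b (a joint): angle (rad) of black clamp lever b on a screw at (+42, -42) from the housing's centre; grows clockwise seen from above, driving its washer down 4.5 mm per rad. Starts 0 to 0.15; the washer meets the cover near 0.15, the corner is home between about 1.05 and 1.6, different for each lever and not to be read from poses. Stays where left
- knob_b (a point): centre of the top of the upright knob (14 mm across, 36 mm tall) at the end of lever b, 45 mm from the pivot axis; at angle 0 the lever points 0.70 rad anticlockwise of the outward diagonal. Pushing it along its circle takes 4.5 to 6 N while the screw runs, then, corner home, about 1 N more per mm. Snug is about 10 N (a held push sags below that), over 14 N overloads
- pivot_b (a point): point on the screw axis of lever b, 56 mm above the work surface (cover's top before tightening); the lever turns about the vertical through it. Its hub stands 27 mm above it, the arm's upper side 22 mm, the knob's top 57 mm
- foot_b: steel washer of 26 mm under lever b, through which its screw clamps the cover; snug it presses with about 45 N (15 to 80 N is sound)
- lever_c (a joint): angle (rad) of black clamp lever c on a screw at (-42, -42), diagonally across from a, from the housing's centre; grows clockwise seen from above, driving its washer down 4.5 mm per rad. Starts 0 to 0.15; the washer meets the cover near 0.15, the corner is home between about 1.05 and 1.6, different for each lever and not to be read from poses. Stays where left
- knob_c (a point): centre of the top of the upright knob (14 mm across, 36 mm tall) at the end of lever c, 45 mm from the pivot axis; at angle 0 the lever points 0.70 rad anticlockwise of the outward diagonal. Pushing it along its circle takes 4.5 to 6 N while the screw runs, then, corner home, about 1 N more per mm. Snug is about 10 N (a held push sags below that), over 14 N overloads
- pivot_c (a point): point on the screw axis of lever c, 56 mm above the work surface (cover's top before tightening); the lever turns about the vertical through it. Its hub stands 27 mm above it, the arm's upper side 22 mm, the knob's top 57 mm
- foot_c: steel washer of 26 mm under lever c, through which its screw clamps the cover; snug it presses with about 45 N (15 to 80 N is sound)
- lever_d (a joint): angle (rad) of black clamp lever d on a screw at (-42, +42), diagonally across from b, from the housing's centre; grows clockwise seen from above, driving its washer down 4.5 mm per rad. Starts 0 to 0.15; the washer meets the cover near 0.15, the corner is home between about 1.05 and 1.6, different for each lever and not to be read from poses. Stays where left
- knob_d (a point): centre of the top of the upright knob (14 mm across, 36 mm tall) at the end of lever d, 45 mm from the pivot axis; at angle 0 the lever points 0.70 rad anticlockwise of the outward diagonal. Pushing it along its circle takes 4.5 to 6 N while the screw runs, then, corner home, about 1 N more per mm. Snug is about 10 N (a held push sags below that), over 14 N overloads
- pivot_d (a point): point on the screw axis of lever d, 56 mm above the work surface (cover's top before tightening); the lever turns about the vertical through it. Its hub stands 27 mm above it, the arm's upper side 22 mm, the knob's top 57 mm
- foot_d: steel washer of 26 mm under lever d, through which its screw clamps the cover; snug it presses with about 45 N (15 to 80 N is sound)
- tape_black: small roll of black tape lying flat, 51x48x19 mm, beside the housing; bystander, origin centre of underside
- connector_half: small dark connector half with two pins, 34x50x46 mm, beside the housing; bystander, origin centre of underside
- hex_keys: folding hex key set, 26x70x19 mm, beside the housing; bystander, origin centre of underside
- torch: black pocket torch, 33x122x29 mm, beside the housing; bystander, origin centre of underside
Mind the look-alikes: they are no part of the job. There is more than one size of the housing; the job needs the larger.

How it is judged:
By the outcome, as a careful person would: the job done as asked, in the order asked, and still so for the second after the job is handed in, with the robot touching nothing.
It also fails if it takes over 72 s, if anything falls off the work surface, if the arm or the gripper's body presses on something with over 40 N, if the wrist force passes 120 N, or if a joint passes its speed limit or range.

## Working session

There is one attempt and no reset: what is moved stays moved. The work goes in short steps, Python scripts to look and compute and a tool call to move; the robot and the scene stay as the last step left them, time stands still between calls to the robot, and variables do not carry over. Pictures are saved under pics/ and viewed, at most 10 in all, crops included, and the job is handed in when it is done.

Besides the shell and the picture viewer there is one more tool, called after ">>>" as name(argument=value, ...) on one line, values as JSON. servo_tool: Moves the arm, as the interface text tells. Its arguments: {"type":"object","properties":{"motion":{"type":"array","items":{"type":"object","properties":{"delta_pos":{"type":"array","items":{"type":"number"}},"dr":{"type":"array","items":{"type":"number"}},"gripper":{"type":"number"}}}}},"required":["motion"]}

```bash
mkdir -p pics; cat > h.py <<'E'
import numpy as np, cv2
from plant import arm
def ray(c,px):
    d=np.linalg.inv(c["K"])@np.array([px[0],px[1],1.0])
    return c["R"].T@d, -c["R"].T@c["t"]
def at_z(c,px,z):
    d,o=ray(c,px); return o+d*(z-o[2])/d[2]
def proj(c,X):
    p=c["K"]@(c["R"]@np.asarray(X,float)+c["t"]); return p[:2]/p[2]
def rot(q):
    w,x,y,z=q
    return np.array([[1-2*(y*y+z*z),2*(x*y-z*w),2*(x*z+y*w)],[2*(x*y+z*w),1-2*(x*x+z*z),2*(y*z-x*w)],[2*(x*z-y*w),2*(y*z+x*w),1-2*(x*x+y*y)]])
def wristcap():
    s=arm.sense(); c=arm.capture("wrist"); T=c["tool_from_camera"]
    Rt=rot(s["tcp_rot"]); Rwc=Rt@T[:3,:3]; o=Rt@T[:3,3]+s["tcp_pos"]
    c["R"]=Rwc.T; c["t"]=-Rwc.T@o; return c
E
cat > a.py <<'E'
from h import *
s=arm.sense(); print(s["tcp_pos"],s["tcp_rot"],s["t"],s["gripper_width"],s["ft_force"])
print(rot(s["tcp_rot"]).round(3))
for n in ["top","scene"]:
    c=arm.capture(n); cv2.imwrite(f"pics/{n}0.png",c["frame"][:,:,::-1])
    print(n,(-c["R"].T@c["t"]).round())
    for k,z in [("housing",0),("cover",44),("knob_a",113),("pivot_a",56),("tape_black",0),("torch",0),("hex_keys",0),("connector_half",0)]:
        for m in arm.mark_of(n,k): print(k,np.round(m["conf"],2),np.round(m["pixel"]),at_z(c,m["pixel"],z).round())
E
python3 a.py
```

```text
[263.35594439 593.56560345 183.27947675] [-3.48378153e-04  2.07381864e-01  9.78259611e-01 -8.79965336e-04] 0.0 94.28615325557537 [ 0.01355527 -0.37501601 -0.14787229]
[[-0.914  0.406 -0.001]
 [ 0.406  0.914 -0.002]
 [ 0.    -0.002 -1.   ]]
top [ 375. -249. 1044.]
housing 0.9 [302. 177.] [ 496. -230.    0.]
housing 0.58 [308. 286.] [ 246. -239.    0.]
cover 0.74 [300. 178.] [ 490. -228.   44.]
cover 0.67 [310. 287.] [ 249. -243.   44.]
knob_a 0.76 [328. 215.] [ 404. -284.  113.]
knob_a 0.74 [258. 205.] [ 428. -141.  113.]
knob_a 0.73 [336. 149.] [ 541. -305.  113.]
knob_a 0.62 [331. 269.] [ 292. -286.  113.]
knob_a 0.54 [286. 313.] [ 205. -193.  113.]
knob_a 0.49 [269. 140.] [ 564. -165.  113.]
knob_a 0.42 [287. 270.] [ 292. -197.  113.]
knob_a 0.4 [330. 316.] [ 196. -283.  113.]
pivot_a 0.9 [286. 152.] [ 547. -199.   56.]
pivot_a 0.89 [326. 172.] [ 500. -284.   56.]
pivot_a 0.75 [322. 281.] [ 261. -270.   56.]
pivot_a 0.74 [311. 202.] [ 435. -250.   56.]
pivot_a 0.73 [304. 271.] [ 285. -230.   56.]
pivot_a 0.66 [271. 184.] [ 476. -162.   56.]
pivot_a 0.64 [318. 306.] [ 207. -259.   5
[... 676 characters left out ...]
.] [ 415. -275.  113.]
knob_a 0.53 [226. 229.] [ 289. -228.  113.]
knob_a 0.53 [242. 266.] [ 283. -308.  113.]
knob_a 0.49 [188. 292.] [ 192. -311.  113.]
pivot_a 0.97 [351. 219.] [ 511. -280.   56.]
pivot_a 0.97 [191. 286.] [ 202. -265.   56.]
pivot_a 0.95 [344. 188.] [ 544. -206.   56.]
pivot_a 0.83 [223. 252.] [ 276. -229.   56.]
pivot_a 0.83 [229. 283.] [ 259. -291.   56.]
pivot_a 0.77 [304. 224.] [ 430. -246.   56.]
pivot_a 0.74 [300. 188.] [ 469. -163.   56.]
pivot_a 0.61 [195. 256.] [ 230. -212.   56.]
pivot_a 0.56 [301. 221.] [ 429. -237.   56.]
torch 0.62 [392. 216.] [ 617. -280.    0.]
hex_keys 0.66 [255. 224.] [ 367. -158.    0.]
connector_half 0.66 [322. 281.] [ 415. -338.    0.]
```

View pics/top0.png

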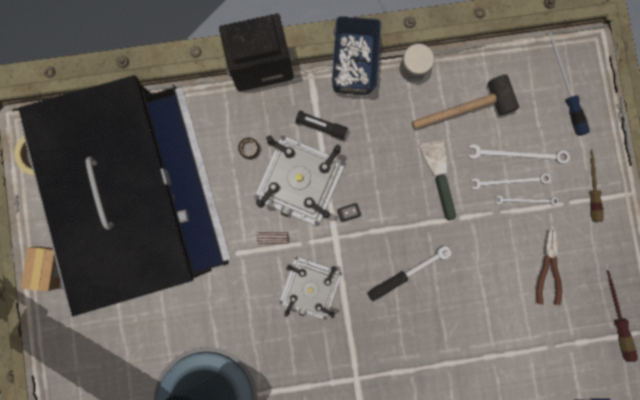

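View pics/scene0.png

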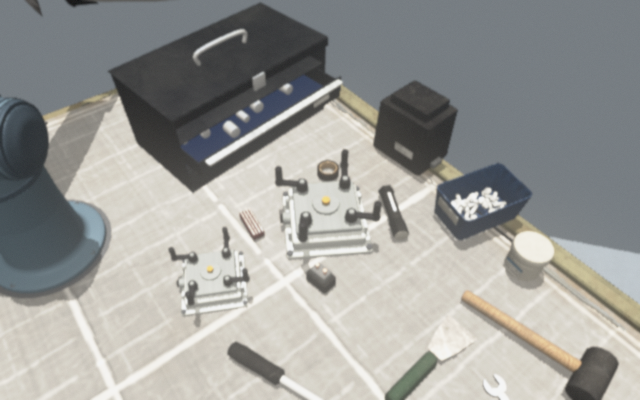

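The job's housing is the larger of two: the large one is at top (300,178) and the small look-alike at (310,288). The chest spans columns 20–228. I'll lift, pass above the chest, and look from close by.

>>> servo_tool(motion=[{"delta_pos": [0, 0, -4.5], "dr": [0, 0, 0], "gripper": 1}, {"delta_pos": [0, 0, -4.5], "dr": [0, 0, 0], "gripper": 1}, {"delta_pos": [0, 0, -4], "dr": [0, 0, 0], "gripper": 1}, {"delta_pos": [-3, -3.64, 0], "dr": [0, 0, 0], "gripper": 1}, {"delta_pos": [-3, -3.64, 0], "dr": [0, 0, 0], "gripper": 1}, {"delta_pos": [-3, -3.64, 0], "dr": [0, 0, 0], "gripper": 1}, {"delta_pos": [-3, -3.64, 0], "dr": [0, 0, 0], "gripper": 1}, {"delta_pos": [-3, -3.64, 0], "dr": [0, 0, 0], "gripper": 1}])

```text
t: 1.7
tcp_pos: [327.0, 365.2, 314.4]
tcp_rot: [0.0, 0.207, 0.978, 0.0]
ft_force: [0.9, -0.0, 0.4]
gripper_width: 33.4
finger_force: 0.0
```

>>> servo_tool(motion=[{"delta_pos": [-3, -3.64, 0], "dr": [0, 0, 0], "gripper": 1}, {"delta_pos": [-3, -3.64, 0], "dr": [0, 0, 0], "gripper": 1}, {"delta_pos": [-3, -3.64, 0], "dr": [0, 0, 0], "gripper": 1}, {"delta_pos": [-3, -3.64, 0], "dr": [0, 0, 0], "gripper": 1}, {"delta_pos": [-3, -3.64, 0], "dr": [0, 0, 0], "gripper": 1}, {"delta_pos": [-3, -3.64, 0], "dr": [0, 0, 0], "gripper": 1}, {"delta_pos": [-3, -3.64, 0], "dr": [0, 0, 0], "gripper": 1}])

```text
t: 2.4
tcp_pos: [415.6, 46.9, 314.7]
tcp_rot: [0.001, 0.207, 0.978, 0.0]
ft_force: [1.6, 0.2, 0.1]
gripper_width: 0.3
finger_force: 0.0
```

>>> servo_tool(motion=[{"delta_pos": [-2.6, -3.6, 0], "dr": [0, 0, 0], "gripper": 1}, {"delta_pos": [-2.6, -3.6, 0], "dr": [0, 0, 0], "gripper": 1}, {"delta_pos": [-2.6, -3.6, 0], "dr": [0, 0, 0], "gripper": 1}, {"delta_pos": [-2.6, -3.6, 0], "dr": [0, 0, 0], "gripper": 1}, {"delta_pos": [-2.6, -3.6, 0], "dr": [0, 0, 0], "gripper": 1}, {"delta_pos": [-2.6, -3.6, 0], "dr": [0, 0, 0], "gripper": 1}, {"delta_pos": [0, 0, 0], "dr": [0, 0, 0], "gripper": 1}])

```text
t: 3.1
tcp_pos: [470.4, -215.9, 313.5]
tcp_rot: [-0.001, 0.21, 0.978, -0.0]
ft_force: [-0.6, 0.5, -0.6]
gripper_width: 0.5
finger_force: 0.0
```

```bash
cat > b.py <<'E'
from h import *
import sys
s=arm.sense(); print(s["tcp_pos"].round(1),s["joint_pos"],s["t"])
c=wristcap(); cv2.imwrite(f"pics/{sys.argv[1]}.png",c["frame"][:,:,::-1])
print("cam",(-c["R"].T@c["t"]).round(), c["R"].round(2).tolist())
for k,z in [("cover",44),("knob_a",113),("pivot_a",56)]:
    for m in arm.mark_of("wrist",k): print(k,np.round(m["conf"],2),np.round(m["pixel"]),at_z(c,m["pixel"],z).round(1))
import pickle; pickle.dump(c,open("c.pkl","wb"))
E
python3 b.py w1
```

```text
[ 470.4 -215.9  313.5] [-6.49162717e-01 -1.48941875e-01  1.73347839e+00 -7.96120842e-04
  1.55812430e+00 -1.79705495e+00] 3.1
cam [ 396. -182.  514.] [[0.41, 0.91, 0.0], [0.87, -0.4, 0.28], [0.25, -0.11, -0.96]]
cover 0.97 [323. 180.] [ 489.5 -223.3   44. ]
cover 0.78 [230.   6.] [ 245.8 -236.2   44. ]
cover 0.46 [351. 213.] [ 550.2 -206.9   44. ]
knob_a 0.97 [281. 257.] [ 545.1 -306.2  113. ]
knob_a 0.91 [391. 231.] [ 569.5 -166.1  113. ]
knob_a 0.8 [249. 148.] [ 406.3 -279.6  113. ]
knob_a 0.56 [193.  54.] [ 292.1 -286.7  113. ]
knob_a 0.51 [291. 154.] [ 431.9 -237.6  113. ]
pivot_a 0.93 [353. 153.] [ 470.4 -170.5   56. ]
pivot_a 0.93 [250.  30.] [ 283.  -225.7   56. ]
pivot_a 0.81 [296. 152.] [ 438.8 -238.5   56. ]
pivot_a 0.75 [353. 213.] [ 546.8 -202.7   56. ]
pivot_a 0.68 [290. 214.] [ 512.9 -284.1   56. ]
pivot_a 0.63 [210.  33.] [ 265.7 -271.5   56. ]
```

View pics/w1.png

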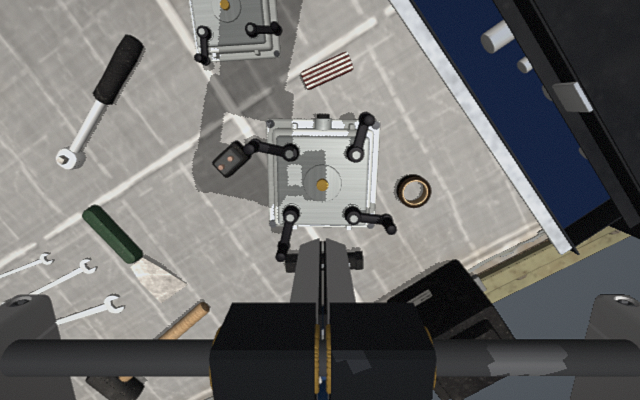

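```bash
cat > g.py <<'E'
from h import *
import pickle
c=pickle.load(open("c.pkl","rb"))
for px,z in [((367,118),113),((400,0),100),((575,252),100),((400,0),180),((575,252),180),((510,0),240),((638,180),240)]:
    print(px,z,at_z(c,px,z).round(1))
t=arm.capture("top");s=arm.capture("scene")
def both(p,q):
    (d1,o1),(d2,o2)=ray(t,p),ray(s,q)
    A=np.c_[d1,-d2]; k=np.linalg.lstsq(A,o2-o1,rcond=None)[0]; return (o1+k[0]*d1).round(),(o2+k[1]*d2).round()
print("drawer corner",both((228,261),(213,160)),both((182,88),(341,84)))
print("chest top corner",both((190,275),(196,118)), both((135,78),(327,40)))
# fit housing pose from pivots and knobs in wrist image using known geometry
from scipy.optimize import least_squares
kn=dict(a=(391,231),b=(281,257),c=(249,148),d=(367,118)); pv=dict(a=(353,213),b=(290,214),c=(296,152),d=(353,153))
sg=dict(a=45,b=-45,c=-135,d=135)
def model(p):
    r=[];out={}
    for i,k in enumerate("abcd"):
        y=p[2]+np.radians(sg[k]); P=np.array([p[0]+59.4*np.cos(y),p[1]+59.4*np.sin(y),56])
        l=y+.70-p[3+i]; K=P+[45*np.cos(l),45*np.sin(l),57]
        out[k]=(P,K,np.degrees(l)%360,p[3+i]); r+=list(proj(c,P)-pv[k])+list(proj(c,K)-kn[k])
    return np.array(r),out
f=least_squares(lambda p:model(p)[0],[491,-223,-.43,.1,.1,.1,.1],loss="soft_l1")
print(f.x.round(3),f.fun.round(1))
for k,v in model(f.x)[1].items(): print(k,v[0].round(1),v[1].round(1),round(v[2],1))
E
python3 g.py
```

```text
(367, 118) 113 [ 431.2 -142.1  113. ]
(400, 0) 100 [333.6 -62.3 100. ]
(575, 252) 100 [701.3  41.9 100. ]
(400, 0) 180 [345.6 -85.4 180. ]
(575, 252) 180 [642.3  -1.3 180. ]
(510, 0) 240 [386.7 -31.9 240. ]
(638, 180) 240 [556.1  27.2 240. ]
drawer corner (array([316., -81., 139.]), array([330., -87., 137.])) (array([675.,  12., 122.]), array([674.,  12., 121.]))
chest top corner (array([297., -24., 207.]), array([329., -36., 200.])) (array([673.,  80., 194.]), array([676.,  78., 195.]))
[ 4.90478e+02 -2.24425e+02 -4.40000e-01  2.50000e-02  1.23000e-01
  1.62000e-01  7.50000e-02] [-1.1 -0.2  0.6  0.1  1.6 -2.  -0.2  1.5 -5.  -0.5 -0.1 -0.   1.4 -0.6
 -0.2  2.1]
a [ 546.4 -204.3   56. ] [ 569.9 -165.9  113. ] 58.5
b [ 510.6 -280.3   56. ] [ 546.5 -307.5  113. ] 322.9
c [ 434.6 -244.6   56. ] [ 406.  -279.3  113. ] 230.6
d [ 470.3 -168.5   56. ] [ 433.2 -143.1  113. ] 145.6
```

```bash
cat > plan.py <<'E'
# plan.py lever theta backoff nrows zlift : rows to stand 'backoff' mm behind the knob of a lever at angle theta
from h import *
import sys
P=dict(a=(546.4,-204.3),b=(510.6,-280.3),c=(434.6,-244.6),d=(470.3,-168.5)); Y0=dict(a=59.9,b=-30.1,c=239.9,d=149.9)
def st():
    s=arm.sense(); R=rot(s["tcp_rot"]); return s,np.degrees(np.arctan2(R[1,0],R[0,0]))
def info(k):
    s,yaw=st(); v=s["tcp_pos"][:2]-P[k]; r=np.hypot(*v); u=np.degrees(np.arctan2(v[1],v[0]))
    lead=np.degrees(np.arcsin(15/r)); th=((Y0[k]-u+180)%360-180)+lead
    sg=1 if k in"cd" else -1; f=s["ft_force"]; x=np.array([np.cos(np.radians(yaw)),np.sin(np.radians(yaw))])*sg
    print(k,"t",round(s["t"],2),"r",round(r,1),"theta if touching",np.radians(th).round(3),"push face err deg",round(((Y0[k]-th-90+(0 if sg>0 else 180)-yaw)+180)%360-180,1),"z",s["tcp_pos"][2].round(1),"push N",round(-f[:2]@x,1),f.round(1))
if __name__=="__main__":
    if len(sys.argv)==2: info(sys.argv[1]); sys.exit()
    k,th,b,n,zz=sys.argv[1],float(sys.argv[2]),float(sys.argv[3]),int(sys.argv[4]),float(sys.argv[5])
    s,yaw=st(); l=Y0[k]-np.degrees(th); q=l-90
    e=lambda a:np.array([np.cos(np.radians(a)),np.sin(np.radians(a))])
    T=np.array(P[k])+45*e(l)-b*e(q); ty=q if k in"cd" else q+180
    dy=(ty-yaw+180)%360-180; d=T-s["tcp_pos"][:2]
    print("target",T.round(1),"yaw",round(ty,1),"from",round(yaw,1),"dist",np.hypot(*d).round(),"q6",s["joint_pos"][5].round(2))
    for i in range(n):
        a=yaw+dy*i/n; print((d/n@e(a)/10).round(2),(d/n@e(a-90)/10).round(2),"dr z",round(-dy/n,2))
    print("z total down (cm)",(s["tcp_pos"][2]-zz)/10)
E
python3 plan.py a 0.025 24 3 96
```

```text
target [ 549.5 -153.4] yaw 148.5 from 156.2 dist 98.0 q6 -1.8
-1.63 2.81 dr z 2.56
-1.51 2.88 dr z 2.56
-1.38 2.95 dr z 2.56
z total down (cm) 21.871808377721003
```

>>> servo_tool(motion=[{"delta_pos": [-1.63, 2.81, 3.0], "dr": [0, 0, 2.56], "gripper": 1}, {"delta_pos": [-1.51, 2.88, 3.0], "dr": [0, 0, 2.56], "gripper": 1}, {"delta_pos": [-1.38, 2.95, 3.0], "dr": [0, 0, 2.56], "gripper": 1}, {"delta_pos": [0, 0, 4.5], "dr": [0, 0, 0], "gripper": 1}, {"delta_pos": [0, 0, 4.4], "dr": [0, 0, 0], "gripper": 1}, {"delta_pos": [0, 0, 4], "dr": [0, 0, 0], "gripper": 1}, {"delta_pos": [0, 0, 0], "dr": [0, 0, 0], "gripper": 1}])

```text
t: 4.1
tcp_pos: [545.2, -151.4, 89.6]
tcp_rot: [-0.006, 0.272, 0.962, 0.001]
ft_force: [-1.6, -0.7, 0.4]
gripper_width: 0.4
finger_force: 0.0
```

```bash
python3 plan.py a; python3 - <<'E'
from h import *
c=arm.capture("scene"); f=c["frame"][100:300,220:440]; cv2.imwrite("pics/s1.png",cv2.resize(f,None,fx=3,fy=3,interpolation=2)[:600,:,::-1])
E
```

```text
a t 4.1 r 52.9 theta if touching -0.26 push face err deg 16.3 z 89.6 push N 1.0 [-1.6 -0.7  0.4]
```

View pics/s1.png

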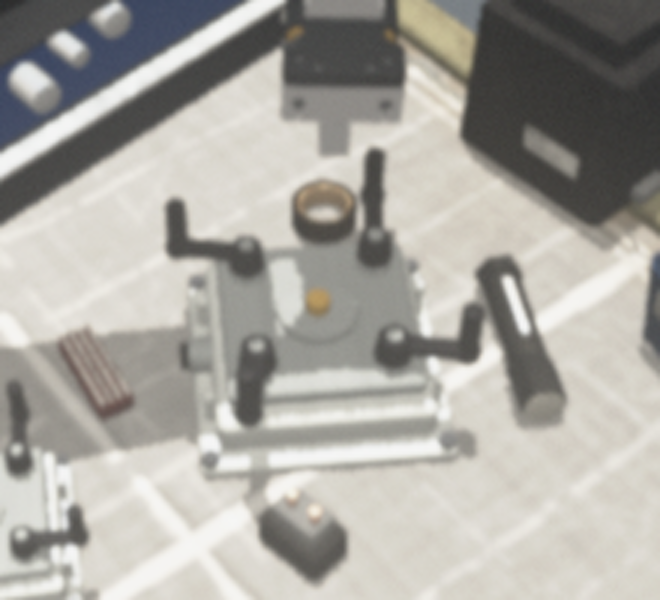

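The crop shows the big housing with knob a at (374,155) and the fingertips behind it at (333,150), clear of the tape. I'll raise 6 mm and close in on the knob.

>>> servo_tool(motion=[{"delta_pos": [-0.5, 0, -0.6], "dr": [0, 0, 0], "gripper": 1}, {"delta_pos": [-0.5, 0, 0], "dr": [0, 0, 0], "gripper": 1}, {"delta_pos": [-0.1, 0, 0], "dr": [0, 0, 0], "gripper": 1}, {"delta_pos": [-0.1, 0, 0], "dr": [0, 0, 0], "gripper": 1}, {"delta_pos": [-0.1, 0, 0], "dr": [0, 0, 0], "gripper": 1}, {"delta_pos": [0, 0, 0], "dr": [0, 0, 0], "gripper": 1}])

```text
t: 4.75
tcp_pos: [560.6, -161.6, 101.4]
tcp_rot: [0.0, 0.272, 0.962, -0.0]
ft_force: [-0.3, 0.4, -0.5]
gripper_width: 0.5
finger_force: 0.0
```

```bash
python3 plan.py a
```

```text
a t 4.75 r 45.0 theta if touching 0.137 push face err deg -6.3 z 101.4 push N 0.4 [-0.3  0.4 -0.5]
```

>>> servo_tool(motion=[{"delta_pos": [-0.1, 0, 0.3], "dr": [0, 0, 0], "gripper": 1}, {"delta_pos": [-0.1, 0, 0], "dr": [0, 0, 0], "gripper": 1}, {"delta_pos": [-0.1, 0, 0], "dr": [0, 0, 0], "gripper": 1}, {"delta_pos": [0, 0, 0], "dr": [0, 0, 0], "gripper": 1}])

```text
t: 5.15
tcp_pos: [563.2, -163.2, 98.3]
tcp_rot: [-0.0, 0.272, 0.962, -0.0]
ft_force: [-0.3, -0.1, 0.4]
gripper_width: 0.3
finger_force: 0.0
```

```bash
python3 plan.py a
```

```text
a t 5.15 r 44.4 theta if touching 0.208 push face err deg -10.4 z 98.3 push N 0.2 [-0.3 -0.1  0.4]
```

```bash
python3 - <<'E'
from h import *
c=arm.capture("scene"); f=c["frame"][130:230,240:400]; A=cv2.resize(f,(640,400),interpolation=2)
w=wristcap(); B=w["frame"][150:390,200:440]
cv2.imwrite("pics/s2.png",A[:,:,::-1]); cv2.imwrite("pics/w2.png",cv2.resize(B,(600,600))[:,:,::-1])
print(arm.sense()["tcp_pos"], proj(w,arm.sense()["tcp_pos"]+np.array([0,0,-8])))
for n,cc in(("scene",c),("wrist",w)):
    for m in arm.mark_of(n,"knob_a"): print(n,m["conf"],np.round(m["pixel"]),at_z(cc,m["pixel"],113).round(1))
E
```

```text
[ 563.18097022 -163.10901698   98.34913005] [321.66836629 235.18240096]
scene 0.93 [380. 199.] [ 553.  -303.8  113. ]
scene 0.79 [345. 150.] [ 569.4 -166.3  113. ]
scene 0.74 [242. 267.] [ 280.8 -310.7  113. ]
scene 0.73 [223. 228.] [ 286.8 -224.5  113. ]
scene 0.71 [187. 293.] [ 190.3 -311.5  113. ]
scene 0.7 [167. 248.] [ 191.3 -215.7  113. ]
scene 0.64 [281. 168.] [ 437.8 -146.   113. ]
scene 0.59 [300. 222.] [ 406.  -277.3  113. ]
wrist 0.76 [222.  20.] [ 435.  -140.5  113. ]
wrist 0.55 [114. 334.] [ 543.4 -304.5  113. ]
```

View pics/w2.png

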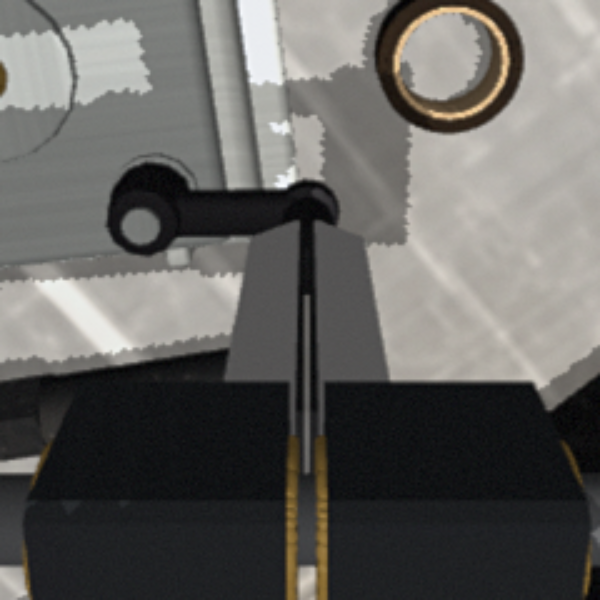

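View pics/s2.png

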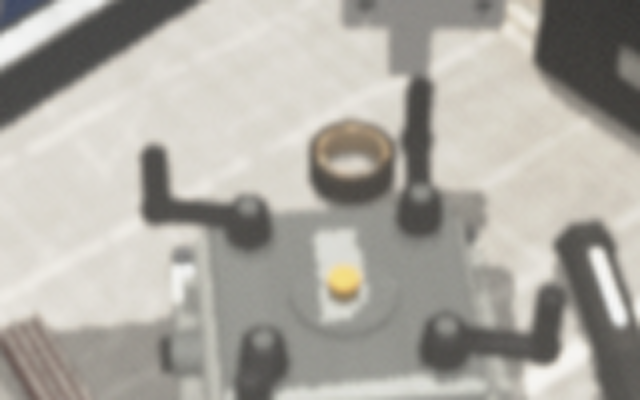

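```bash
python3 - <<'E'
from h import *
s=arm.sense(); p=s["tcp_pos"]; c=arm.capture("scene"); w=wristcap(); print(p,s["joint_pos"],rot(s["tcp_rot"]).round(3).tolist())
for z in (78,90,100,113,125,150): print(z,"scene tool",proj(c,[p[0],p[1],z]).round(1),"knob",proj(c,[569.9,-165.9,z]).round(1),"wrist tool",proj(w,[p[0],p[1],z]).round(1),"knob",proj(w,[569.9,-165.9,z]).round(1))
E
```

```text
[ 563.15289777 -163.09296742   98.3618493 ] [-4.75141092e-01  1.90313823e-01  1.78802347e+00 -1.71243308e-05
  1.16328019e+00 -1.49414358e+00] [[-0.852, 0.524, -0.0], [0.524, 0.852, -0.0], [0.0, -0.0, -1.0]]
78 scene tool [340.7 163.1] knob [344.3 162.8] wrist tool [321.6 228.5] knob [323.3 238.4]
90 scene tool [341.  158.8] knob [344.6 158.4] wrist tool [321.6 235. ] knob [323.4 245.3]
100 scene tool [341.2 155.1] knob [344.9 154.8] wrist tool [321.6 240.9] knob [323.5 251.6]
113 scene tool [341.5 150.2] knob [345.2 149.9] wrist tool [321.6 249.4] knob [323.6 260.7]
125 scene tool [341.8 145.7] knob [345.5 145.3] wrist tool [321.6 258.3] knob [323.7 270.2]
150 scene tool [342.4 135.8] knob [346.2 135.5] wrist tool [321.5 280.7] knob [323.9 294. ]
```

```bash
python3 -c "
from plant import arm
print(arm.tcp_to_tips, [x for x in dir(arm) if x[0]!='_'])"
```

```text
8.0 ['Unreachable', 'capture', 'job_done', 'mark_of', 'masks_of', 'search_frame', 'sense', 'tcp_to_tips']
```

The wrist and scene crops (fingers' end at scene (342,148), i.e. about z 115) suggest that the closed fingers end just over the knob's top. I'll back off, go lower and feel again.

>>> servo_tool(motion=[{"delta_pos": [1.0, 0, 0], "dr": [0, 0, 0], "gripper": 1}, {"delta_pos": [1.0, 0, 0], "dr": [0, 0, 0], "gripper": 1}, {"delta_pos": [0, 0, 1.1], "dr": [0, 0, 0], "gripper": 1}, {"delta_pos": [-0.5, 0, 0], "dr": [0, 0, 0], "gripper": 1}, {"delta_pos": [-0.4, 0, 0], "dr": [0, 0, 0], "gripper": 1}, {"delta_pos": [-0.2, 0, 0], "dr": [0, 0, 0], "gripper": 1}, {"delta_pos": [0, 0, 0], "dr": [0, 0, 0], "gripper": 1}])

```text
t: 6.15
tcp_pos: [555.2, -158.3, 87.0]
tcp_rot: [-0.001, 0.272, 0.962, 0.0]
ft_force: [-2.5, 1.8, -0.5]
gripper_width: 0.4
finger_force: 1.2
```

```bash
python3 plan.py a; python3 - <<'E'
from h import *
c=arm.capture("scene"); f=c["frame"][125:185,300:380]; A=cv2.resize(f,(640,480),interpolation=2)
cv2.imwrite("pics/s3.png",A[:,:,::-1])
p=arm.sense()["tcp_pos"]; print(p,[((proj(c,[p[0],p[1],z])-[300,125])*8).round() for z in (80,90,100,110)])
E
```

```text
a t 6.15 r 46.9 theta if touching -0.01 push face err deg 2.1 z 87.0 push N 3.1 [-2.5  1.8 -0.5]
[ 555.21510616 -158.26614788   87.05179377] [array([289., 299.]), array([291., 270.]), array([292., 241.]), array([294., 211.])]
```

View pics/s3.png

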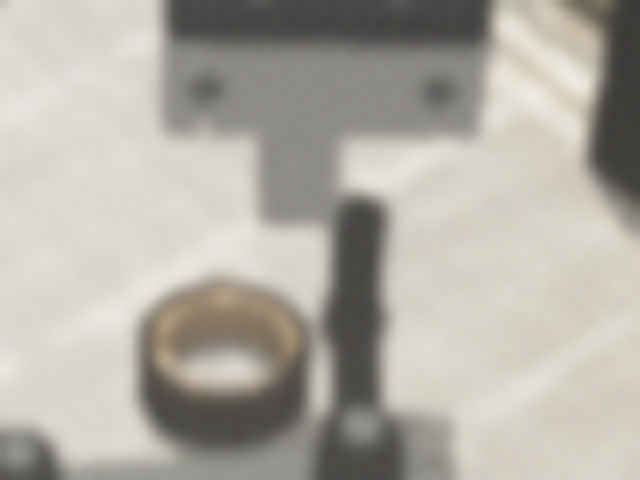

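>>> servo_tool(motion=[{"delta_pos": [0.4, 0, 0], "dr": [0, 0, 0], "gripper": 1}, {"delta_pos": [0, 0, 0.8], "dr": [0, 0, 0], "gripper": 1}, {"delta_pos": [-0.4, 0, 0], "dr": [0, 0, 0], "gripper": 1}, {"delta_pos": [-0.318, 0.094, 0], "dr": [0, 0, 4], "gripper": 1}, {"delta_pos": [-0.318, 0.094, 0], "dr": [0, 0, 4], "gripper": 1}, {"delta_pos": [-0.318, 0.094, 0], "dr": [0, 0, 4], "gripper": 1}, {"delta_pos": [-0.318, 0.094, 0], "dr": [0, 0, 4], "gripper": 1}, {"delta_pos": [-0.318, 0.094, 0], "dr": [0, 0, 4], "gripper": 1}])

```text
t: 7.0
tcp_pos: [568.9, -163.2, 77.4]
tcp_rot: [-0.003, 0.437, 0.9, 0.001]
ft_force: [-2.6, 4.8, -3.5]
gripper_width: 0.2
finger_force: 2.3
```

```bash
python3 plan.py a
```

```text
a t 7.0 r 46.9 theta if touching 0.302 push face err deg 4.4 z 77.4 push N 5.3 [-2.6  4.8 -3.5]
```

>>> servo_tool(motion=[{"delta_pos": [-0.318, 0.094, 0], "dr": [0, 0, 4], "gripper": 1}, {"delta_pos": [-0.318, 0.094, 0], "dr": [0, 0, 4], "gripper": 1}, {"delta_pos": [-0.318, 0.094, 0], "dr": [0, 0, 4], "gripper": 1}, {"delta_pos": [-0.318, 0.094, 0], "dr": [0, 0, 4], "gripper": 1}, {"delta_pos": [-0.318, 0.094, 0], "dr": [0, 0, 4], "gripper": 1}, {"delta_pos": [0, 0, 0], "dr": [0, 0, 0], "gripper": 1}])

```text
t: 7.6
tcp_pos: [581.6, -174.3, 77.4]
tcp_rot: [-0.003, 0.585, 0.811, 0.001]
ft_force: [-0.6, 5.2, -4.3]
gripper_width: 0.4
finger_force: 2.6
```

```bash
python3 plan.py a
```

```text
a t 7.6 r 46.2 theta if touching 0.671 push face err deg 3.1 z 77.4 push N 5.2 [-0.6  5.2 -4.3]
```

```bash
python3 - <<'E'
s=open("plan.py").read()
s=s.replace("d=T-s[\"tcp_pos\"][:2]","bo=float(sys.argv[6])*10 if len(sys.argv)>6 else 0; d=T-s[\"tcp_pos\"][:2]-bo*e(yaw)  # bo: tool-x cm moved before")
open("plan.py","w").write(s)
E
python3 plan.py c 0.16 24 6 77.5 0.8
```

```text
target [ 424.7 -294.6] yaw 140.7 from 108.4 dist 200.0 q6 -0.8
-1.21 -3.11 dr z -5.39
-0.91 -3.21 dr z -5.39
-0.61 -3.29 dr z -5.39
-0.3 -3.33 dr z -5.39
0.02 -3.34 dr z -5.39
0.33 -3.32 dr z -5.39
z total down (cm) -0.011935911681283074
```

>>> servo_tool(motion=[{"delta_pos": [0.8, 0, -1.3], "dr": [0, 0, 0], "gripper": 1}, {"delta_pos": [0, 0, -4.5], "dr": [0, 0, 0], "gripper": 1}, {"delta_pos": [-1.21, -3.11, 0], "dr": [0, 0, -5.39], "gripper": 1}, {"delta_pos": [-0.91, -3.21, 0], "dr": [0, 0, -5.39], "gripper": 1}, {"delta_pos": [-0.61, -3.29, 0], "dr": [0, 0, -5.39], "gripper": 1}, {"delta_pos": [-0.3, -3.33, 0], "dr": [0, 0, -5.39], "gripper": 1}, {"delta_pos": [0.02, -3.34, 0], "dr": [0, 0, -5.39], "gripper": 1}, {"delta_pos": [0.33, -3.32, 0], "dr": [0, 0, -5.39], "gripper": 1}])

```text
t: 8.4
tcp_pos: [425.5, -298.1, 139.4]
tcp_rot: [0.002, 0.334, 0.943, -0.001]
ft_force: [-0.4, -0.3, 1.0]
gripper_width: 0.3
finger_force: 0.0
```

>>> servo_tool(motion=[{"delta_pos": [0, 0, 0], "dr": [0, 0, 0], "gripper": 1}, {"delta_pos": [0, 0, 3], "dr": [0, 0, 0], "gripper": 1}, {"delta_pos": [0, 0, 2.8], "dr": [0, 0, 0], "gripper": 1}, {"delta_pos": [0.3, 0, 0], "dr": [0, 0, 0], "gripper": 1}, {"delta_pos": [0.2, 0, 0], "dr": [0, 0, 0], "gripper": 1}, {"delta_pos": [0.2, 0, 0], "dr": [0, 0, 0], "gripper": 1}, {"delta_pos": [0.1, 0, 0], "dr": [0, 0, 0], "gripper": 1}, {"delta_pos": [0, 0, 0], "dr": [0, 0, 0], "gripper": 1}])

```text
t: 9.2
tcp_pos: [420.3, -291.8, 80.6]
tcp_rot: [0.001, 0.336, 0.942, -0.001]
ft_force: [-0.9, -0.5, 0.9]
gripper_width: 0.9
finger_force: 0.0
```

```bash
python3 plan.py c
```

```text
c t 9.2 r 49.3 theta if touching 0.078 push face err deg 4.7 z 80.6 push N -0.4 [-0.9 -0.5  0.9]
```

>>> servo_tool(motion=[{"delta_pos": [0.2, 0.1, 0.2], "dr": [0, 0, 0], "gripper": 1}, {"delta_pos": [0.1, 0, 0], "dr": [0, 0, 0], "gripper": 1}, {"delta_pos": [0, 0, 0], "dr": [0, 0, 0], "gripper": 1}])

```text
t: 9.5
tcp_pos: [418.9, -290.0, 78.5]
tcp_rot: [0.002, 0.336, 0.942, -0.001]
ft_force: [2.8, -4.1, 2.0]
gripper_width: 0.7
finger_force: 2.1
```

```bash
python3 plan.py c
```

```text
c t 9.5 r 48.1 theta if touching 0.126 push face err deg 2.0 z 78.5 push N 4.8 [ 2.8 -4.1  2. ]
```

>>> servo_tool(motion=[{"delta_pos": [0.318, -0.094, 0], "dr": [0, 0, 4], "gripper": 1}, {"delta_pos": [0.318, -0.094, 0], "dr": [0, 0, 4], "gripper": 1}, {"delta_pos": [0.318, -0.094, 0], "dr": [0, 0, 4], "gripper": 1}, {"delta_pos": [0.318, -0.094, 0], "dr": [0, 0, 4], "gripper": 1}, {"delta_pos": [0.318, -0.094, 0], "dr": [0, 0, 4], "gripper": 1}, {"delta_pos": [0.318, -0.094, 0], "dr": [0, 0, 4], "gripper": 1}, {"delta_pos": [0.318, -0.094, 0], "dr": [0, 0, 4], "gripper": 1}])

```text
t: 10.2
tcp_pos: [398.8, -275.9, 76.8]
tcp_rot: [0.0, 0.555, 0.832, -0.0]
ft_force: [1.9, -4.4, -4.1]
gripper_width: 0.5
finger_force: 2.5
```

```bash
python3 plan.py c
```

```text
c t 10.2 r 47.5 theta if touching 0.649 push face err deg 0.2 z 76.8 push N 4.8 [ 1.9 -4.4 -4.1]
```

>>> servo_tool(motion=[{"delta_pos": [0.318, -0.094, 0], "dr": [0, 0, 4], "gripper": 1}, {"delta_pos": [0.318, -0.094, 0], "dr": [0, 0, 4], "gripper": 1}, {"delta_pos": [0.2, -0.06, 0], "dr": [0, 0, 2], "gripper": 1}, {"delta_pos": [0, 0, 0], "dr": [0, 0, 0], "gripper": 1}])

```text
t: 10.6
tcp_pos: [393.4, -268.5, 76.6]
tcp_rot: [-0.0, 0.624, 0.781, -0.0]
ft_force: [1.6, -3.5, -3.9]
gripper_width: 0.5
finger_force: 2.4
```

```bash
python3 plan.py c; python3 plan.py b 0.12 24 4 78 -0.8
```

```text
c t 10.6 r 47.6 theta if touching 0.84 push face err deg -1.0 z 76.6 push N 3.8 [ 1.6 -3.5 -3.9]
target [ 561.  -288.2] yaw 53.0 from 102.7 dist 166.0 q6 -1.06
-1.2 3.98 dr z 12.42
-0.32 4.14 dr z 12.42
0.58 4.11 dr z 12.42
1.45 3.89 dr z 12.42
z total down (cm) -0.137521981106579
```

```bash
python3 plan.py b 0.12 24 6 78 -0.8
```

```text
target [ 561.  -288.2] yaw 53.0 from 102.7 dist 166.0 q6 -1.06
-0.8 2.65 dr z 8.28
-0.41 2.74 dr z 8.28
-0.01 2.77 dr z 8.28
0.39 2.74 dr z 8.28
0.78 2.66 dr z 8.28
1.15 2.52 dr z 8.28
z total down (cm) -0.137521981106579
```

>>> servo_tool(motion=[{"delta_pos": [-0.8, 0, -1.3], "dr": [0, 0, 0], "gripper": 1}, {"delta_pos": [0, 0, -4.5], "dr": [0, 0, 0], "gripper": 1}, {"delta_pos": [-0.8, 2.65, 0], "dr": [0, 0, 8.28], "gripper": 1}, {"delta_pos": [-0.41, 2.74, 0], "dr": [0, 0, 8.28], "gripper": 1}, {"delta_pos": [-0.01, 2.77, 0], "dr": [0, 0, 8.28], "gripper": 1}, {"delta_pos": [0.39, 2.74, 0], "dr": [0, 0, 8.28], "gripper": 1}, {"delta_pos": [0.78, 2.66, 0], "dr": [0, 0, 8.28], "gripper": 1}, {"delta_pos": [1.15, 2.52, 0], "dr": [0, 0, 8.28], "gripper": 1}])

```text
t: 11.4
tcp_pos: [562.5, -287.8, 136.0]
tcp_rot: [-0.001, 0.896, 0.444, -0.0]
ft_force: [-0.0, -1.3, 0.8]
gripper_width: 0.8
finger_force: 0.0
```

>>> servo_tool(motion=[{"delta_pos": [0, 0, 0], "dr": [0, 0, 0], "gripper": 1}, {"delta_pos": [0, 0, 3], "dr": [0, 0, 0], "gripper": 1}, {"delta_pos": [0, 0, 2.7], "dr": [0, 0, 0], "gripper": 1}, {"delta_pos": [-0.3, 0, 0], "dr": [0, 0, 0], "gripper": 1}, {"delta_pos": [-0.2, 0, 0], "dr": [0, 0, 0], "gripper": 1}, {"delta_pos": [-0.1, 0, 0], "dr": [0, 0, 0], "gripper": 1}, {"delta_pos": [0, 0, 0], "dr": [0, 0, 0], "gripper": 1}])

```text
t: 12.1
tcp_pos: [558.6, -293.9, 80.5]
tcp_rot: [0.001, 0.895, 0.446, 0.001]
ft_force: [0.4, 1.2, -0.3]
gripper_width: 0.3
finger_force: 0.0
```

```bash
python3 plan.py b
```

```text
b t 12.1 r 49.9 theta if touching 0.055 push face err deg 3.7 z 80.5 push N 1.2 [ 0.4  1.2 -0.3]
```

>>> servo_tool(motion=[{"delta_pos": [-0.15, -0.15, 0.2], "dr": [0, 0, 0], "gripper": 1}, {"delta_pos": [-0.15, 0, 0], "dr": [0, 0, 0], "gripper": 1}, {"delta_pos": [0, 0, 0], "dr": [0, 0, 0], "gripper": 1}])

```text
t: 12.4
tcp_pos: [554.8, -294.5, 76.5]
tcp_rot: [0.0, 0.895, 0.447, -0.0]
ft_force: [0.5, 0.4, 0.0]
gripper_width: 0.4
finger_force: 0.0
```

```bash
python3 plan.py b
```

```text
b t 12.4 r 46.4 theta if touching 0.114 push face err deg 0.3 z 76.5 push N 0.6 [0.5 0.4 0. ]
```

>>> servo_tool(motion=[{"delta_pos": [-0.15, 0.05, 0], "dr": [0, 0, 2], "gripper": 1}, {"delta_pos": [-0.1, 0.03, 0], "dr": [0, 0, 2], "gripper": 1}, {"delta_pos": [0, 0, 0], "dr": [0, 0, 0], "gripper": 1}])

```text
t: 12.7
tcp_pos: [554.6, -296.1, 76.4]
tcp_rot: [-0.0, 0.91, 0.415, 0.001]
ft_force: [2.4, 2.8, 0.2]
gripper_width: 0.6
finger_force: 1.9
```

```bash
python3 plan.py b
```

```text
b t 12.7 r 46.7 theta if touching 0.147 push face err deg 2.4 z 76.4 push N 3.7 [2.4 2.8 0.2]
```

>>> servo_tool(motion=[{"delta_pos": [-0.318, 0.094, 0], "dr": [0, 0, 4], "gripper": 1}, {"delta_pos": [-0.318, 0.094, 0], "dr": [0, 0, 4], "gripper": 1}, {"delta_pos": [-0.318, 0.094, 0], "dr": [0, 0, 4], "gripper": 1}, {"delta_pos": [-0.318, 0.094, 0], "dr": [0, 0, 4], "gripper": 1}, {"delta_pos": [-0.318, 0.094, 0], "dr": [0, 0, 4], "gripper": 1}, {"delta_pos": [-0.318, 0.094, 0], "dr": [0, 0, 4], "gripper": 1}, {"delta_pos": [-0.318, 0.094, 0], "dr": [0, 0, 4], "gripper": 1}])

```text
t: 13.4
tcp_pos: [541.0, -314.9, 75.8]
tcp_rot: [-0.0, 0.983, 0.182, 0.001]
ft_force: [5.0, 1.6, -2.9]
gripper_width: 0.4
finger_force: 2.3
```

>>> servo_tool(motion=[{"delta_pos": [-0.318, 0.094, 0], "dr": [0, 0, 4], "gripper": 1}, {"delta_pos": [-0.318, 0.094, 0], "dr": [0, 0, 4], "gripper": 1}, {"delta_pos": [-0.318, 0.094, 0], "dr": [0, 0, 4], "gripper": 1}, {"delta_pos": [0, 0, 0], "dr": [0, 0, 0], "gripper": 1}])

```text
t: 13.8
tcp_pos: [532.5, -320.6, 76.0]
tcp_rot: [-0.0, 0.997, 0.079, 0.001]
ft_force: [3.9, 0.5, -3.4]
gripper_width: 0.4
finger_force: 2.1
```

```bash
python3 plan.py b; python3 plan.py d 0.075 24 6 78 0.8
```

```text
b t 13.8 r 45.9 theta if touching 0.881 push face err deg 0.4 z 76.0 push N 3.9 [ 3.9  0.5 -3.4]
target [ 419.6 -162.9] yaw 55.6 from 9.1 dist 198.0 q6 0.69
-1.58 -2.89 dr z -7.75
-1.17 -3.08 dr z -7.75
-0.75 -3.21 dr z -7.75
-0.31 -3.28 dr z -7.75
0.14 -3.29 dr z -7.75
0.58 -3.24 dr z -7.75
z total down (cm) -0.2000971494460117
```

>>> servo_tool(motion=[{"delta_pos": [0.8, 0, -1.3], "dr": [0, 0, 0], "gripper": 1}, {"delta_pos": [0, 0, -4.5], "dr": [0, 0, 0], "gripper": 1}, {"delta_pos": [-1.58, -2.89, 0], "dr": [0, 0, -7.75], "gripper": 1}, {"delta_pos": [-1.17, -3.08, 0], "dr": [0, 0, -7.75], "gripper": 1}, {"delta_pos": [-0.75, -3.21, 0], "dr": [0, 0, -7.75], "gripper": 1}, {"delta_pos": [-0.31, -3.28, 0], "dr": [0, 0, -7.75], "gripper": 1}, {"delta_pos": [0.14, -3.29, 0], "dr": [0, 0, -7.75], "gripper": 1}, {"delta_pos": [0.58, -3.24, 0], "dr": [0, 0, -7.75], "gripper": 1}])

```text
t: 14.6
tcp_pos: [418.7, -162.6, 135.7]
tcp_rot: [0.001, 0.883, 0.469, -0.0]
ft_force: [-0.5, 0.2, 0.3]
gripper_width: 0.6
finger_force: 0.0
```

>>> servo_tool(motion=[{"delta_pos": [0, 0, 0], "dr": [0, 0, 0], "gripper": 1}, {"delta_pos": [0, 0, 3], "dr": [0, 0, 0], "gripper": 1}, {"delta_pos": [0, 0, 2.7], "dr": [0, 0, 0], "gripper": 1}, {"delta_pos": [0.3, 0, 0], "dr": [0, 0, 0], "gripper": 1}, {"delta_pos": [0.2, 0, 0], "dr": [0, 0, 0], "gripper": 1}, {"delta_pos": [0.1, 0, 0], "dr": [0, 0, 0], "gripper": 1}, {"delta_pos": [0, 0, 0], "dr": [0, 0, 0], "gripper": 1}, {"delta_pos": [0, 0, 0], "dr": [0, 0, 0], "gripper": 1}])

```text
t: 15.4
tcp_pos: [423.4, -158.6, 78.5]
tcp_rot: [0.001, 0.885, 0.466, 0.0]
ft_force: [-0.6, -0.3, -0.2]
gripper_width: 0.4
finger_force: 0.0
```

```bash
python3 plan.py d
```

```text
d t 15.4 r 47.9 theta if touching 0.0 push face err deg 4.3 z 78.5 push N 0.6 [-0.6 -0.3 -0.2]
```

>>> servo_tool(motion=[{"delta_pos": [0.15, 0, 0.15], "dr": [0, 0, 0], "gripper": 1}, {"delta_pos": [0.1, 0, 0], "dr": [0, 0, 0], "gripper": 1}, {"delta_pos": [0.1, 0, 0], "dr": [0, 0, 0], "gripper": 1}, {"delta_pos": [0, 0, 0], "dr": [0, 0, 0], "gripper": 1}])

```text
t: 15.8
tcp_pos: [424.6, -155.1, 75.8]
tcp_rot: [-0.0, 0.885, 0.466, -0.0]
ft_force: [-0.6, -0.1, -0.3]
gripper_width: 0.4
finger_force: 0.0
```

```bash
python3 plan.py d
```

```text
d t 15.8 r 47.6 theta if touching 0.08 push face err deg -0.2 z 75.8 push N 0.4 [-0.6 -0.1 -0.3]
```

>>> servo_tool(motion=[{"delta_pos": [0.15, -0.05, 0], "dr": [0, 0, 2], "gripper": 1}, {"delta_pos": [0.15, -0.05, 0], "dr": [0, 0, 2], "gripper": 1}, {"delta_pos": [0, 0, 0], "dr": [0, 0, 0], "gripper": 1}])

```text
t: 16.1
tcp_pos: [425.3, -152.9, 75.8]
tcp_rot: [0.001, 0.9, 0.435, -0.001]
ft_force: [-1.1, -4.2, -1.9]
gripper_width: 0.6
finger_force: 1.8
```

```bash
python3 plan.py d
```

```text
d t 16.1 r 47.7 theta if touching 0.128 push face err deg 1.0 z 75.8 push N 3.9 [-1.1 -4.2 -1.9]
```

>>> servo_tool(motion=[{"delta_pos": [0.318, -0.094, 0], "dr": [0, 0, 4], "gripper": 1}, {"delta_pos": [0.318, -0.094, 0], "dr": [0, 0, 4], "gripper": 1}, {"delta_pos": [0.318, -0.094, 0], "dr": [0, 0, 4], "gripper": 1}, {"delta_pos": [0.318, -0.094, 0], "dr": [0, 0, 4], "gripper": 1}, {"delta_pos": [0.318, -0.094, 0], "dr": [0, 0, 4], "gripper": 1}, {"delta_pos": [0.318, -0.094, 0], "dr": [0, 0, 4], "gripper": 1}, {"delta_pos": [0.318, -0.094, 0], "dr": [0, 0, 4], "gripper": 1}])

```text
t: 16.8
tcp_pos: [437.1, -133.3, 74.9]
tcp_rot: [-0.0, 0.979, 0.203, -0.002]
ft_force: [-3.3, -4.0, -3.2]
gripper_width: 0.2
finger_force: 2.3
```

>>> servo_tool(motion=[{"delta_pos": [0.318, -0.094, 0], "dr": [0, 0, 4], "gripper": 1}, {"delta_pos": [0.318, -0.094, 0], "dr": [0, 0, 4], "gripper": 1}, {"delta_pos": [0.318, -0.094, 0], "dr": [0, 0, 4], "gripper": 1}, {"delta_pos": [0, 0, 0], "dr": [0, 0, 0], "gripper": 1}])

```text
t: 17.2
tcp_pos: [444.6, -127.0, 74.6]
tcp_rot: [-0.001, 0.995, 0.101, -0.002]
ft_force: [-4.3, -2.2, -3.1]
gripper_width: 0.2
finger_force: 2.3
```

```bash
python3 plan.py d; python3 plan.py a 0.67 22 11 77 -0.8
```

```text
d t 17.2 r 48.8 theta if touching 0.804 push face err deg 2.2 z 74.6 push N 4.6 [-4.3 -2.2 -3.1]
target [ 580.2 -167.3] yaw 111.5 from 11.6 dist 149.0 q6 0.85
1.21 0.61 dr z -9.08
1.1 0.79 dr z -9.08
0.96 0.95 dr z -9.08
0.79 1.09 dr z -9.08
0.61 1.2 dr z -9.08
0.41 1.29 dr z -9.08
0.21 1.33 dr z -9.08
-0.01 1.35 dr z -9.08
-0.22 1.33 dr z -9.08
-0.43 1.28 dr z -9.08
-0.62 1.2 dr z -9.08
z total down (cm) -0.24379143642633636
```

```bash
python3 plan.py a 0.67 22 12 77 -0.8
```

```text
target [ 580.2 -167.3] yaw 111.5 from 11.6 dist 149.0 q6 0.85
1.11 0.56 dr z -8.33
1.01 0.71 dr z -8.33
0.9 0.85 dr z -8.33
0.77 0.97 dr z -8.33
0.62 1.07 dr z -8.33
0.46 1.15 dr z -8.33
0.29 1.2 dr z -8.33
0.11 1.23 dr z -8.33
-0.07 1.24 dr z -8.33
-0.25 1.21 dr z -8.33
-0.42 1.16 dr z -8.33
-0.59 1.09 dr z -8.33
z total down (cm) -0.24379143642633636
```

>>> servo_tool(motion=[{"delta_pos": [-0.8, 0, -1.5], "dr": [0, 0, 0], "gripper": 1}, {"delta_pos": [0, 0, -4.5], "dr": [0, 0, 0], "gripper": 1}, {"delta_pos": [1.11, 0.56, 0], "dr": [0, 0, -8.33], "gripper": 1}, {"delta_pos": [1.01, 0.71, 0], "dr": [0, 0, -8.33], "gripper": 1}, {"delta_pos": [0.9, 0.85, 0], "dr": [0, 0, -8.33], "gripper": 1}, {"delta_pos": [0.77, 0.97, 0], "dr": [0, 0, -8.33], "gripper": 1}, {"delta_pos": [0.62, 1.07, 0], "dr": [0, 0, -8.33], "gripper": 1}, {"delta_pos": [0.46, 1.15, 0], "dr": [0, 0, -8.33], "gripper": 1}])

```text
t: 18.0
tcp_pos: [511.1, -148.1, 136.0]
tcp_rot: [-0.0, 0.857, 0.515, 0.001]
ft_force: [-0.2, -0.7, 1.4]
gripper_width: 0.3
finger_force: 0.0
```

>>> servo_tool(motion=[{"delta_pos": [0.29, 1.2, 0], "dr": [0, 0, -8.33], "gripper": 1}, {"delta_pos": [0.11, 1.23, 0], "dr": [0, 0, -8.33], "gripper": 1}, {"delta_pos": [-0.07, 1.24, 0], "dr": [0, 0, -8.33], "gripper": 1}, {"delta_pos": [-0.25, 1.21, 0], "dr": [0, 0, -8.33], "gripper": 1}, {"delta_pos": [-0.42, 1.16, 0], "dr": [0, 0, -8.33], "gripper": 1}, {"delta_pos": [-0.59, 1.09, 0], "dr": [0, 0, -8.33], "gripper": 1}, {"delta_pos": [0, 0, 0], "dr": [0, 0, 0], "gripper": 1}, {"delta_pos": [0, 0, 2.8], "dr": [0, 0, 0], "gripper": 1}])

```text
t: 18.8
tcp_pos: [585.0, -168.8, 111.7]
tcp_rot: [0.004, 0.564, 0.826, 0.001]
ft_force: [0.7, -0.4, 0.0]
gripper_width: 0.7
finger_force: 0.0
```

>>> servo_tool(motion=[{"delta_pos": [0, 0, 2.8], "dr": [0, 0, 0], "gripper": 1}, {"delta_pos": [-0.2, 0, 0], "dr": [0, 0, 0], "gripper": 1}, {"delta_pos": [-0.2, 0, 0], "dr": [0, 0, 0], "gripper": 1}, {"delta_pos": [0, 0, 0], "dr": [0, 0, 0], "gripper": 1}])

```text
t: 19.2
tcp_pos: [584.6, -172.1, 81.8]
tcp_rot: [0.001, 0.563, 0.826, 0.0]
ft_force: [0.6, -0.2, 0.4]
gripper_width: 0.5
finger_force: 0.0
```

```bash
python3 plan.py a
```

```text
a t 19.2 r 49.9 theta if touching 0.65 push face err deg 1.2 z 81.8 push N -0.4 [ 0.6 -0.2  0.4]
```

>>> servo_tool(motion=[{"delta_pos": [-0.15, -0.25, 0.4], "dr": [0, 0, 0], "gripper": 1}, {"delta_pos": [-0.318, 0.094, 0], "dr": [0, 0, 4], "gripper": 1}, {"delta_pos": [-0.318, 0.094, 0], "dr": [0, 0, 4], "gripper": 1}, {"delta_pos": [-0.318, 0.094, 0], "dr": [0, 0, 4], "gripper": 1}, {"delta_pos": [-0.318, 0.094, 0], "dr": [0, 0, 4], "gripper": 1}, {"delta_pos": [0, 0, 0], "dr": [0, 0, 0], "gripper": 1}])

```text
t: 19.8
tcp_pos: [588.7, -183.9, 76.1]
tcp_rot: [-0.001, 0.672, 0.74, 0.001]
ft_force: [-0.2, 4.1, 0.6]
gripper_width: 0.2
finger_force: 2.4
```

```bash
python3 plan.py a
```

```text
a t 19.8 r 47.0 theta if touching 0.921 push face err deg 1.6 z 76.1 push N 4.1 [-0.2  4.1  0.6]
```

>>> servo_tool(motion=[{"delta_pos": [-0.158, 0.05, 0], "dr": [0, 0, 2], "gripper": 1}, {"delta_pos": [-0.158, 0.05, 0], "dr": [0, 0, 2], "gripper": 1}, {"delta_pos": [-0.158, 0.05, 0], "dr": [0, 0, 2], "gripper": 1}, {"delta_pos": [-0.158, 0.05, 0], "dr": [0, 0, 2], "gripper": 1}, {"delta_pos": [-0.158, 0.05, 0], "dr": [0, 0, 2], "gripper": 1}])

```text
t: 20.3
tcp_pos: [591.5, -191.2, 75.6]
tcp_rot: [-0.001, 0.734, 0.679, 0.001]
ft_force: [1.7, 6.1, -2.4]
gripper_width: 0.6
finger_force: 3.0
```

```bash
python3 plan.py a
```

```text
a t 20.3 r 46.9 theta if touching 1.089 push face err deg 2.0 z 75.6 push N 6.2 [ 1.7  6.1 -2.4]
```

>>> servo_tool(motion=[{"delta_pos": [-0.158, 0.05, 0], "dr": [0, 0, 2], "gripper": 1}, {"delta_pos": [-0.158, 0.05, 0], "dr": [0, 0, 2], "gripper": 1}])

```text
t: 20.5
tcp_pos: [592.2, -194.4, 75.5]
tcp_rot: [-0.001, 0.758, 0.653, 0.001]
ft_force: [1.6, 5.1, -3.2]
gripper_width: 0.0
finger_force: 3.2
```

```bash
python3 plan.py a
```

```text
a t 20.5 r 46.9 theta if touching 1.157 push face err deg 2.1 z 75.5 push N 5.3 [ 1.6  5.1 -3.2]
```

>>> servo_tool(motion=[{"delta_pos": [-0.158, 0.05, 0], "dr": [0, 0, 2], "gripper": 1}, {"delta_pos": [-0.158, 0.05, 0], "dr": [0, 0, 2], "gripper": 1}, {"delta_pos": [-0.158, 0.05, 0], "dr": [0, 0, 2], "gripper": 1}])

```text
t: 20.8
tcp_pos: [593.0, -199.2, 75.2]
tcp_rot: [-0.001, 0.791, 0.612, 0.001]
ft_force: [4.2, 6.4, -5.2]
gripper_width: 0.3
finger_force: 3.4
```

```bash
python3 plan.py a
```

```text
a t 20.8 r 46.9 theta if touching 1.261 push face err deg 2.1 z 75.2 push N 7.3 [ 4.2  6.4 -5.2]
```

>>> servo_tool(motion=[{"delta_pos": [-0.118, 0.038, 0], "dr": [0, 0, 1.5], "gripper": 1}, {"delta_pos": [-0.118, 0.038, 0], "dr": [0, 0, 1.5], "gripper": 1}])

```text
t: 21.0
tcp_pos: [593.1, -201.7, 75.1]
tcp_rot: [-0.001, 0.806, 0.591, 0.001]
ft_force: [4.6, 4.4, -5.6]
gripper_width: 0.4
finger_force: 3.4
```

```bash
python3 plan.py a
```

```text
a t 21.0 r 46.8 theta if touching 1.315 push face err deg 2.0 z 75.1 push N 5.6 [ 4.6  4.4 -5.6]
```

>>> servo_tool(motion=[{"delta_pos": [-0.158, 0.05, 0.1], "dr": [0, 0, 2], "gripper": 1}, {"delta_pos": [-0.158, 0.05, 0.1], "dr": [0, 0, 2], "gripper": 1}])

```text
t: 21.2
tcp_pos: [593.7, -205.4, 74.2]
tcp_rot: [-0.0, 0.827, 0.563, 0.002]
ft_force: [2.9, 5.6, 0.6]
gripper_width: 0.4
finger_force: 3.4
```

```bash
python3 plan.py a
```

```text
a t 21.2 r 47.3 theta if touching 1.392 push face err deg 1.6 z 74.2 push N 6.3 [2.9 5.6 0.6]
```

>>> servo_tool(motion=[{"delta_pos": [-0.158, 0.05, 0.02], "dr": [0, 0, 2], "gripper": 1}, {"delta_pos": [-0.158, 0.05, 0.02], "dr": [0, 0, 2], "gripper": 1}])

```text
t: 21.4
tcp_pos: [593.5, -208.5, 74.0]
tcp_rot: [-0.0, 0.846, 0.534, 0.002]
ft_force: [3.4, 7.8, 0.0]
gripper_width: 0.4
finger_force: 4.0
```

```bash
python3 plan.py a
```

```text
a t 21.4 r 47.3 theta if touching 1.457 push face err deg 1.9 z 74.0 push N 8.5 [3.4 7.8 0. ]
```

>>> servo_tool(motion=[{"delta_pos": [-0.158, 0.05, 0.02], "dr": [0, 0, 2], "gripper": 1}])

```text
t: 21.5
tcp_pos: [593.5, -210.0, 73.9]
tcp_rot: [-0.0, 0.855, 0.519, 0.002]
ft_force: [3.5, 7.9, -0.5]
gripper_width: 0.3
finger_force: 4.3
```

```bash
python3 plan.py a; python3 -c "
from plan import *"
```

```text
a t 21.5 r 47.4 theta if touching 1.488 push face err deg 2.2 z 73.9 push N 8.7 [ 3.5  7.9 -0.5]
```

>>> servo_tool(motion=[{"delta_pos": [-0.158, 0.05, 0.02], "dr": [0, 0, 2], "gripper": 1}])

```text
t: 21.6
tcp_pos: [593.4, -211.5, 73.8]
tcp_rot: [-0.0, 0.864, 0.504, 0.002]
ft_force: [4.1, 7.8, 0.3]
gripper_width: 0.5
finger_force: 4.7
```

```bash
python3 plan.py a
```

```text
a t 21.6 r 47.5 theta if touching 1.518 push face err deg 2.4 z 73.8 push N 8.8 [4.1 7.8 0.3]
```

>>> servo_tool(motion=[{"delta_pos": [-0.11, 0.035, 0.01], "dr": [0, 0, 1.4], "gripper": 1}])

```text
t: 21.7
tcp_pos: [593.3, -212.5, 73.7]
tcp_rot: [-0.0, 0.87, 0.493, 0.002]
ft_force: [4.2, 7.6, -0.0]
gripper_width: 0.5
finger_force: 5.0
```

```bash
python3 plan.py a;  python3 plan.py c 0.84 24 6 75 0.8
```

```text
a t 21.7 r 47.6 theta if touching 1.539 push face err deg 2.6 z 73.7 push N 8.7 [ 4.2  7.6 -0. ]
target [ 395.4 -277.3] yaw 101.8 from 59.1 dist 214.0 q6 0.01
-2.75 -2.27 dr z -7.11
-2.45 -2.6 dr z -7.11
-2.11 -2.88 dr z -7.11
-1.74 -3.12 dr z -7.11
-1.34 -3.31 dr z -7.11
-0.92 -3.45 dr z -7.11
z total down (cm) -0.12888617918640363
```

>>> servo_tool(motion=[{"delta_pos": [-0.12, 0.038, 0.01], "dr": [0, 0, 1.5], "gripper": 1}])

```text
t: 21.8
tcp_pos: [593.1, -213.5, 73.7]
tcp_rot: [-0.0, 0.876, 0.482, 0.003]
ft_force: [4.7, 9.4, -0.2]
gripper_width: 0.5
finger_force: 5.3
```

```bash
python3 plan.py a;  python3 plan.py c 0.84 24 6 75 0.8
```

```text
a t 21.8 r 47.6 theta if touching 1.56 push face err deg 2.9 z 73.7 push N 10.4 [ 4.7  9.4 -0.2]
target [ 395.4 -277.3] yaw 101.8 from 57.6 dist 214.0 q6 0.04
-2.8 -2.21 dr z -7.36
-2.49 -2.55 dr z -7.36
-2.14 -2.85 dr z -7.36
-1.76 -3.1 dr z -7.36
-1.35 -3.3 dr z -7.36
-0.91 -3.45 dr z -7.36
z total down (cm) -0.1348798032288144
```

>>> servo_tool(motion=[{"delta_pos": [0.8, 0, -1.5], "dr": [0, 0, 0], "gripper": 1}, {"delta_pos": [0, 0, -4.5], "dr": [0, 0, 0], "gripper": 1}, {"delta_pos": [-2.8, -2.21, 0], "dr": [0, 0, -7.36], "gripper": 1}, {"delta_pos": [-2.49, -2.55, 0], "dr": [0, 0, -7.36], "gripper": 1}, {"delta_pos": [-2.14, -2.85, 0], "dr": [0, 0, -7.36], "gripper": 1}, {"delta_pos": [-1.76, -3.1, 0], "dr": [0, 0, -7.36], "gripper": 1}, {"delta_pos": [-1.35, -3.3, 0], "dr": [0, 0, -7.36], "gripper": 1}, {"delta_pos": [-0.91, -3.45, 0], "dr": [0, 0, -7.36], "gripper": 1}])

```text
t: 22.6
tcp_pos: [392.7, -280.7, 134.4]
tcp_rot: [0.001, 0.628, 0.778, -0.001]
ft_force: [0.5, -0.8, 0.0]
gripper_width: 0.1
finger_force: 0.0
```

>>> servo_tool(motion=[{"delta_pos": [0, 0, 0], "dr": [0, 0, 0], "gripper": 1}, {"delta_pos": [0, 0, 3], "dr": [0, 0, 0], "gripper": 1}, {"delta_pos": [0, 0, 2.9], "dr": [0, 0, 0], "gripper": 1}, {"delta_pos": [0.2, 0, 0], "dr": [0, 0, 0], "gripper": 1}, {"delta_pos": [0.2, 0, 0], "dr": [0, 0, 0], "gripper": 1}, {"delta_pos": [0, 0, 0], "dr": [0, 0, 0], "gripper": 1}])

```text
t: 23.2
tcp_pos: [394.1, -276.2, 75.8]
tcp_rot: [0.002, 0.631, 0.776, -0.0]
ft_force: [0.3, -0.5, -0.2]
gripper_width: 0.3
finger_force: 0.0
```

```bash
python3 plan.py c
```

```text
c t 23.2 r 51.4 theta if touching 0.678 push face err deg 9.3 z 75.8 push N 0.5 [ 0.3 -0.5 -0.2]
```

>>> servo_tool(motion=[{"delta_pos": [0.35, 0.1, 0], "dr": [0, 0, 0], "gripper": 1}, {"delta_pos": [0.3, 0, 0], "dr": [0, 0, 0], "gripper": 1}, {"delta_pos": [0.158, -0.05, 0.01], "dr": [0, 0, 2], "gripper": 1}, {"delta_pos": [0.158, -0.05, 0.01], "dr": [0, 0, 2], "gripper": 1}, {"delta_pos": [0.158, -0.05, 0.02], "dr": [0, 0, 2], "gripper": 1}, {"delta_pos": [0.158, -0.05, 0.02], "dr": [0, 0, 2], "gripper": 1}])

```text
t: 23.8
tcp_pos: [390.8, -264.9, 74.8]
tcp_rot: [0.003, 0.684, 0.73, -0.001]
ft_force: [0.9, -4.5, -1.2]
gripper_width: 0.6
finger_force: 2.2
```

```bash
python3 plan.py c
```

```text
c t 23.8 r 48.3 theta if touching 0.926 push face err deg 3.1 z 74.8 push N 4.6 [ 0.9 -4.5 -1.2]
```

>>> servo_tool(motion=[{"delta_pos": [0.158, -0.05, 0.02], "dr": [0, 0, 2], "gripper": 1}, {"delta_pos": [0.158, -0.05, 0.02], "dr": [0, 0, 2], "gripper": 1}, {"delta_pos": [0.158, -0.05, 0.02], "dr": [0, 0, 2], "gripper": 1}, {"delta_pos": [0.158, -0.05, 0.02], "dr": [0, 0, 2], "gripper": 1}, {"delta_pos": [0.158, -0.05, 0.02], "dr": [0, 0, 2], "gripper": 1}])

```text
t: 24.3
tcp_pos: [388.1, -257.2, 73.9]
tcp_rot: [0.003, 0.745, 0.667, -0.001]
ft_force: [-0.3, -5.0, 0.4]
gripper_width: 0.5
finger_force: 2.4
```

```bash
python3 plan.py c
```

```text
c t 24.3 r 48.2 theta if touching 1.097 push face err deg 3.4 z 73.9 push N 5.0 [-0.3 -5.   0.4]
```

>>> servo_tool(motion=[{"delta_pos": [0.158, -0.05, 0.02], "dr": [0, 0, 2], "gripper": 1}, {"delta_pos": [0.158, -0.05, 0.02], "dr": [0, 0, 2], "gripper": 1}, {"delta_pos": [0.158, -0.05, 0.02], "dr": [0, 0, 2], "gripper": 1}])

```text
t: 24.6
tcp_pos: [387.1, -252.4, 73.4]
tcp_rot: [0.003, 0.779, 0.627, -0.001]
ft_force: [-1.2, -4.9, 1.2]
gripper_width: 0.5
finger_force: 2.5
```

```bash
python3 plan.py c
```

```text
c t 24.6 r 48.1 theta if touching 1.201 push face err deg 3.4 z 73.4 push N 5.1 [-1.2 -4.9  1.2]
```

>>> servo_tool(motion=[{"delta_pos": [0.158, -0.05, 0.02], "dr": [0, 0, 2], "gripper": 1}, {"delta_pos": [0.158, -0.05, 0.02], "dr": [0, 0, 2], "gripper": 1}, {"delta_pos": [0.158, -0.05, 0.02], "dr": [0, 0, 2], "gripper": 1}])

```text
t: 24.9
tcp_pos: [386.7, -247.5, 72.8]
tcp_rot: [0.003, 0.81, 0.586, -0.001]
ft_force: [-2.2, -4.9, 2.6]
gripper_width: -0.0
finger_force: 2.7
```

```bash
python3 plan.py c
```

```text
c t 24.9 r 48.0 theta if touching 1.304 push face err deg 3.5 z 72.8 push N 5.3 [-2.2 -4.9  2.6]
```

>>> servo_tool(motion=[{"delta_pos": [0.158, -0.05, 0], "dr": [0, 0, 2], "gripper": 1}, {"delta_pos": [0.158, -0.05, 0], "dr": [0, 0, 2], "gripper": 1}, {"delta_pos": [0.158, -0.05, 0], "dr": [0, 0, 2], "gripper": 1}])

```text
t: 25.2
tcp_pos: [386.7, -242.5, 72.6]
tcp_rot: [0.003, 0.84, 0.543, -0.001]
ft_force: [-2.5, -6.1, -0.2]
gripper_width: 0.5
finger_force: 3.2
```

```bash
python3 plan.py c
```

```text
c t 25.2 r 47.9 theta if touching 1.408 push face err deg 3.5 z 72.6 push N 6.5 [-2.5 -6.1 -0.2]
```

>>> servo_tool(motion=[{"delta_pos": [0.158, -0.05, 0.01], "dr": [0, 0, 2], "gripper": 1}, {"delta_pos": [0.158, -0.05, 0.01], "dr": [0, 0, 2], "gripper": 1}])

```text
t: 25.4
tcp_pos: [387.0, -239.5, 72.3]
tcp_rot: [0.003, 0.858, 0.513, -0.001]
ft_force: [-3.7, -6.2, 0.0]
gripper_width: 0.7
finger_force: 3.9
```

```bash
python3 plan.py c; python3 plan.py b 0.88 24 6 74 -0.8
```

```text
c t 25.4 r 47.9 theta if touching 1.471 push face err deg 3.9 z 72.3 push N 7.2 [-3.7 -6.2  0. ]
target [ 541.7 -320.7] yaw 9.5 from 61.7 dist 175.0 q6 -0.31
0.16 2.91 dr z 8.71
0.6 2.85 dr z 8.71
1.03 2.73 dr z 8.71
1.43 2.54 dr z 8.71
1.8 2.3 dr z 8.71
2.12 2.0 dr z 8.71
z total down (cm) -0.16692295329011558
```

>>> servo_tool(motion=[{"delta_pos": [0.158, -0.05, 0.01], "dr": [0, 0, 2], "gripper": 1}, {"delta_pos": [0.158, -0.05, 0.01], "dr": [0, 0, 2], "gripper": 1}])

```text
t: 25.6
tcp_pos: [387.4, -236.6, 72.1]
tcp_rot: [0.003, 0.876, 0.483, -0.002]
ft_force: [-4.6, -8.7, 1.4]
gripper_width: 0.6
finger_force: 4.8
```

```bash
python3 plan.py c; python3 plan.py b 0.88 24 7 74 -0.8
```

```text
c t 25.6 r 47.9 theta if touching 1.533 push face err deg 4.3 z 72.1 push N 9.8 [-4.6 -8.7  1.4]
target [ 541.7 -320.7] yaw 9.5 from 57.8 dist 176.0 q6 -0.23
0.27 2.51 dr z 6.9
0.57 2.46 dr z 6.9
0.86 2.37 dr z 6.9
1.14 2.25 dr z 6.9
1.4 2.09 dr z 6.9
1.64 1.91 dr z 6.9
1.86 1.7 dr z 6.9
z total down (cm) -0.18656137487855345
```

>>> servo_tool(motion=[{"delta_pos": [-0.8, 0, -1.5], "dr": [0, 0, 0], "gripper": 1}, {"delta_pos": [0, 0, -4.5], "dr": [0, 0, 0], "gripper": 1}, {"delta_pos": [0.27, 2.51, 0], "dr": [0, 0, 6.9], "gripper": 1}, {"delta_pos": [0.57, 2.46, 0], "dr": [0, 0, 6.9], "gripper": 1}, {"delta_pos": [0.86, 2.37, 0], "dr": [0, 0, 6.9], "gripper": 1}, {"delta_pos": [1.14, 2.25, 0], "dr": [0, 0, 6.9], "gripper": 1}, {"delta_pos": [1.4, 2.09, 0], "dr": [0, 0, 6.9], "gripper": 1}, {"delta_pos": [1.64, 1.91, 0], "dr": [0, 0, 6.9], "gripper": 1}])

```text
t: 26.4
tcp_pos: [520.1, -307.2, 131.1]
tcp_rot: [0.0, 0.99, 0.14, 0.0]
ft_force: [0.2, -0.2, 0.4]
gripper_width: 0.3
finger_force: 0.0
```

>>> servo_tool(motion=[{"delta_pos": [1.86, 1.7, 0], "dr": [0, 0, 6.9], "gripper": 1}, {"delta_pos": [0, 0, 0], "dr": [0, 0, 0], "gripper": 1}, {"delta_pos": [0, 0, 3], "dr": [0, 0, 0], "gripper": 1}, {"delta_pos": [0, 0, 2.8], "dr": [0, 0, 0], "gripper": 1}, {"delta_pos": [-0.3, 0, 0], "dr": [0, 0, 0], "gripper": 1}, {"delta_pos": [-0.2, 0, 0], "dr": [0, 0, 0], "gripper": 1}, {"delta_pos": [0, 0, 0], "dr": [0, 0, 0], "gripper": 1}])

```text
t: 27.1
tcp_pos: [537.1, -319.6, 74.8]
tcp_rot: [0.001, 0.997, 0.083, 0.001]
ft_force: [-0.1, 0.2, 0.6]
gripper_width: 0.2
finger_force: 0.0
```

```bash
python3 plan.py b
```

```text
b t 27.1 r 47.4 theta if touching 0.774 push face err deg 6.1 z 74.8 push N -0.1 [-0.1  0.2  0.6]
```

>>> servo_tool(motion=[{"delta_pos": [-0.3, 0, 0], "dr": [0, 0, 0], "gripper": 1}, {"delta_pos": [-0.158, 0.05, 0], "dr": [0, 0, 1], "gripper": 1}, {"delta_pos": [-0.158, 0.05, 0], "dr": [0, 0, 2], "gripper": 1}, {"delta_pos": [-0.158, 0.05, 0.02], "dr": [0, 0, 2], "gripper": 1}, {"delta_pos": [-0.158, 0.05, 0.02], "dr": [0, 0, 2], "gripper": 1}, {"delta_pos": [-0.158, 0.05, 0.02], "dr": [0, 0, 2], "gripper": 1}, {"delta_pos": [-0.158, 0.05, 0.02], "dr": [0, 0, 2], "gripper": 1}])

```text
t: 27.8
tcp_pos: [526.4, -323.9, 73.6]
tcp_rot: [0.001, 1.0, -0.015, 0.002]
ft_force: [3.6, 1.3, 0.8]
gripper_width: 0.6
finger_force: 1.9
```

```bash
python3 plan.py b
```

```text
b t 27.8 r 46.4 theta if touching 1.026 push face err deg 2.8 z 73.6 push N 3.6 [3.6 1.3 0.8]
```

>>> servo_tool(motion=[{"delta_pos": [-0.158, 0.05, 0.02], "dr": [0, 0, 2], "gripper": 1}, {"delta_pos": [-0.158, 0.05, 0.02], "dr": [0, 0, 2], "gripper": 1}, {"delta_pos": [-0.158, 0.05, 0.02], "dr": [0, 0, 2], "gripper": 1}])

```text
t: 28.1
tcp_pos: [521.7, -325.4, 73.1]
tcp_rot: [0.001, 0.998, -0.067, 0.003]
ft_force: [3.4, -1.0, 1.6]
gripper_width: 0.2
finger_force: 2.0
```

```bash
python3 plan.py b
```

```text
b t 28.1 r 46.5 theta if touching 1.133 push face err deg 2.7 z 73.1 push N 3.5 [ 3.4 -1.   1.6]
```

>>> servo_tool(motion=[{"delta_pos": [-0.158, 0.05, 0.01], "dr": [0, 0, 2], "gripper": 1}, {"delta_pos": [-0.158, 0.05, 0.01], "dr": [0, 0, 2], "gripper": 1}, {"delta_pos": [-0.158, 0.05, 0.01], "dr": [0, 0, 2], "gripper": 1}, {"delta_pos": [-0.158, 0.05, 0.01], "dr": [0, 0, 2], "gripper": 1}])

```text
t: 28.5
tcp_pos: [515.0, -326.4, 72.6]
tcp_rot: [0.001, 0.991, -0.136, 0.003]
ft_force: [4.1, -1.1, 0.1]
gripper_width: 0.4
finger_force: 2.0
```

```bash
python3 plan.py b
```

```text
b t 28.5 r 46.3 theta if touching 1.279 push face err deg 2.3 z 72.6 push N 4.3 [ 4.1 -1.1  0.1]
```

>>> servo_tool(motion=[{"delta_pos": [-0.158, 0.05, 0.01], "dr": [0, 0, 2], "gripper": 1}, {"delta_pos": [-0.158, 0.05, 0.01], "dr": [0, 0, 2], "gripper": 1}, {"delta_pos": [-0.158, 0.05, 0.01], "dr": [0, 0, 2], "gripper": 1}, {"delta_pos": [-0.158, 0.05, 0.01], "dr": [0, 0, 2], "gripper": 1}])

```text
t: 28.9
tcp_pos: [508.8, -326.6, 72.2]
tcp_rot: [0.001, 0.979, -0.205, 0.003]
ft_force: [6.0, -1.9, -1.4]
gripper_width: 0.6
finger_force: 3.0
```

```bash
python3 plan.py b
```

```text
b t 28.9 r 46.3 theta if touching 1.415 push face err deg 2.5 z 72.2 push N 6.2 [ 6.  -1.9 -1.4]
```

>>> servo_tool(motion=[{"delta_pos": [-0.158, 0.05, 0.01], "dr": [0, 0, 2], "gripper": 1}, {"delta_pos": [-0.158, 0.05, 0.01], "dr": [0, 0, 2], "gripper": 1}])

```text
t: 29.1
tcp_pos: [505.9, -326.5, 72.0]
tcp_rot: [0.001, 0.971, -0.239, 0.004]
ft_force: [7.3, -3.8, -3.2]
gripper_width: 0.7
finger_force: 3.9
```

```bash
python3 plan.py b; python3 plan.py d 0.8 24 6 74 0.8
```

```text
b t 29.1 r 46.4 theta if touching 1.475 push face err deg 3.0 z 72.0 push N 8.2 [ 7.3 -3.8 -3.2]
target [ 436.1 -130.7] yaw 14.1 from -27.7 dist 214.0 q6 1.29
-2.68 -2.35 dr z -6.96
-2.38 -2.66 dr z -6.96
-2.04 -2.92 dr z -6.96
-1.67 -3.15 dr z -6.96
-1.27 -3.33 dr z -6.96
-0.86 -3.46 dr z -6.96
z total down (cm) -0.19699277190707817
```

>>> servo_tool(motion=[{"delta_pos": [-0.197, 0.061, 0], "dr": [0, 0, 2.5], "gripper": 1}])

```text
t: 29.2
tcp_pos: [504.2, -326.3, 72.1]
tcp_rot: [0.001, 0.965, -0.26, 0.004]
ft_force: [8.4, -4.5, -3.4]
gripper_width: 0.4
finger_force: 4.5
```

>>> servo_tool(motion=[{"delta_pos": [1.0, -0.06, -1.5], "dr": [0, 0, -2.5], "gripper": 1}, {"delta_pos": [0, 0, -4.5], "dr": [0, 0, 0], "gripper": 1}, {"delta_pos": [-2.68, -2.35, 0], "dr": [0, 0, -6.96], "gripper": 1}, {"delta_pos": [-2.38, -2.66, 0], "dr": [0, 0, -6.96], "gripper": 1}, {"delta_pos": [-2.04, -2.92, 0], "dr": [0, 0, -6.96], "gripper": 1}, {"delta_pos": [-1.67, -3.15, 0], "dr": [0, 0, -6.96], "gripper": 1}, {"delta_pos": [-1.27, -3.33, 0], "dr": [0, 0, -6.96], "gripper": 1}, {"delta_pos": [-0.86, -3.46, 0], "dr": [0, 0, -6.96], "gripper": 1}])

```text
t: 30.0
tcp_pos: [432.3, -128.5, 130.8]
tcp_rot: [0.0, 0.992, 0.126, 0.001]
ft_force: [0.2, -0.6, 0.9]
gripper_width: 0.3
finger_force: 0.0
```

>>> servo_tool(motion=[{"delta_pos": [0, 0, 0], "dr": [0, 0, 0], "gripper": 1}, {"delta_pos": [0, 0, 3], "dr": [0, 0, 0], "gripper": 1}, {"delta_pos": [0, 0, 2.8], "dr": [0, 0, 0], "gripper": 1}, {"delta_pos": [0.3, 0, 0], "dr": [0, 0, 0], "gripper": 1}, {"delta_pos": [0.3, 0, 0], "dr": [0, 0, 0], "gripper": 1}, {"delta_pos": [0, 0, 0], "dr": [0, 0, 0], "gripper": 1}])

```text
t: 30.6
tcp_pos: [440.3, -129.0, 74.1]
tcp_rot: [0.001, 0.992, 0.124, 0.001]
ft_force: [0.2, -0.4, -0.1]
gripper_width: 0.8
finger_force: 0.0
```

```bash
python3 plan.py d
```

```text
d t 30.6 r 49.6 theta if touching 0.702 push face err deg 5.5 z 74.1 push N -0.1 [ 0.2 -0.4 -0.1]
```

>>> servo_tool(motion=[{"delta_pos": [0.25, 0.1, 0], "dr": [0, 0, 0], "gripper": 1}, {"delta_pos": [0.2, 0, 0], "dr": [0, 0, 1], "gripper": 1}, {"delta_pos": [0.238, -0.072, 0.01], "dr": [0, 0, 3], "gripper": 1}, {"delta_pos": [0.238, -0.072, 0.01], "dr": [0, 0, 3], "gripper": 1}, {"delta_pos": [0.238, -0.072, 0.02], "dr": [0, 0, 3], "gripper": 1}, {"delta_pos": [0.238, -0.072, 0.02], "dr": [0, 0, 3], "gripper": 1}, {"delta_pos": [0.158, -0.05, 0.02], "dr": [0, 0, 2], "gripper": 1}, {"delta_pos": [0.158, -0.05, 0.02], "dr": [0, 0, 2], "gripper": 1}])

```text
t: 31.4
tcp_pos: [455.0, -122.9, 71.9]
tcp_rot: [0.0, 1.0, -0.025, -0.001]
ft_force: [-3.4, -0.4, 4.0]
gripper_width: 0.6
finger_force: 1.9
```

```bash
python3 plan.py d
```

```text
d t 31.4 r 48.1 theta if touching 1.039 push face err deg 3.3 z 71.9 push N 3.3 [-3.4 -0.4  4. ]
```

>>> servo_tool(motion=[{"delta_pos": [0.158, -0.05, 0], "dr": [0, 0, 2], "gripper": 1}, {"delta_pos": [0.158, -0.05, 0], "dr": [0, 0, 2], "gripper": 1}, {"delta_pos": [0.158, -0.05, 0], "dr": [0, 0, 2], "gripper": 1}, {"delta_pos": [0.158, -0.05, 0], "dr": [0, 0, 2], "gripper": 1}])

```text
t: 31.8
tcp_pos: [461.0, -121.4, 71.5]
tcp_rot: [0.0, 0.995, -0.095, -0.001]
ft_force: [-3.5, -2.1, 0.6]
gripper_width: 0.6
finger_force: 2.0
```

```bash
python3 plan.py d
```

```text
d t 31.8 r 48.0 theta if touching 1.168 push face err deg 3.9 z 71.5 push N 3.0 [-3.5 -2.1  0.6]
```

>>> servo_tool(motion=[{"delta_pos": [0.158, -0.05, 0.01], "dr": [0, 0, 2], "gripper": 1}, {"delta_pos": [0.158, -0.05, 0.01], "dr": [0, 0, 2], "gripper": 1}, {"delta_pos": [0.158, -0.05, 0.01], "dr": [0, 0, 2], "gripper": 1}, {"delta_pos": [0.158, -0.05, 0.01], "dr": [0, 0, 2], "gripper": 1}, {"delta_pos": [0.158, -0.05, 0.01], "dr": [0, 0, 2], "gripper": 1}])

```text
t: 32.3
tcp_pos: [469.0, -120.5, 70.7]
tcp_rot: [0.0, 0.983, -0.181, -0.002]
ft_force: [-4.5, 0.5, 1.6]
gripper_width: 0.7
finger_force: 2.0
```

```bash
python3 plan.py d
```

```text
d t 32.3 r 48.0 theta if touching 1.337 push face err deg 4.2 z 70.7 push N 4.4 [-4.5  0.5  1.6]
```

>>> servo_tool(motion=[{"delta_pos": [0.158, -0.05, 0.01], "dr": [0, 0, 2], "gripper": 1}, {"delta_pos": [0.158, -0.05, 0.01], "dr": [0, 0, 2], "gripper": 1}, {"delta_pos": [0.158, -0.05, 0.01], "dr": [0, 0, 2], "gripper": 1}, {"delta_pos": [0.158, -0.05, 0.01], "dr": [0, 0, 2], "gripper": 1}])

```text
t: 32.7
tcp_pos: [475.1, -120.7, 70.2]
tcp_rot: [-0.0, 0.968, -0.249, -0.002]
ft_force: [-6.1, 2.2, 3.4]
gripper_width: 0.5
finger_force: 3.1
```

```bash
python3 plan.py d
```

```text
d t 32.7 r 48.0 theta if touching 1.463 push face err deg 5.0 z 70.2 push N 6.4 [-6.1  2.2  3.4]
```

>>> servo_tool(motion=[{"delta_pos": [0.158, -0.05, 0], "dr": [0, 0, 2], "gripper": 1}, {"delta_pos": [0.158, -0.05, 0], "dr": [0, 0, 2], "gripper": 1}, {"delta_pos": [0.15, -0.05, 0], "dr": [0, 0, 2], "gripper": 1}])

```text
t: 33.0
tcp_pos: [479.2, -121.2, 69.9]
tcp_rot: [-0.001, 0.954, -0.3, -0.003]
ft_force: [-6.7, 4.3, 4.5]
gripper_width: 0.4
finger_force: 4.2
```

```bash
python3 plan.py d; python3 plan.py a 1.55 22 12 74 -0.8
```

```text
d t 33.0 r 48.1 theta if touching 1.548 push face err deg 6.1 z 69.9 push N 8.0 [-6.7  4.3  4.5]
target [ 596.4 -206.8] yaw 61.1 from -34.9 dist 153.0 q6 1.7
1.28 0.03 dr z -8.0
1.26 0.2 dr z -8.0
1.22 0.38 dr z -8.0
1.16 0.54 dr z -8.0
1.07 0.7 dr z -8.0
0.96 0.84 dr z -8.0
0.83 0.97 dr z -8.0
0.69 1.07 dr z -8.0
0.54 1.16 dr z -8.0
0.37 1.22 dr z -8.0
0.2 1.26 dr z -8.0
0.02 1.28 dr z -8.0
z total down (cm) -0.410677692867165
```

>>> servo_tool(motion=[{"delta_pos": [0.18, -0.05, 0], "dr": [0, 0, 1], "gripper": 1}])

```text
t: 33.1
tcp_pos: [480.6, -121.5, 69.8]
tcp_rot: [-0.001, 0.951, -0.308, -0.004]
ft_force: [-8.8, 5.0, 4.0]
gripper_width: 0.5
finger_force: 4.7
```

>>> servo_tool(motion=[{"delta_pos": [-0.98, 0.05, -1.5], "dr": [0, 0, -1], "gripper": 1}, {"delta_pos": [0, 0, -4.5], "dr": [0, 0, 0], "gripper": 1}, {"delta_pos": [1.28, 0.03, 0], "dr": [0, 0, -8], "gripper": 1}, {"delta_pos": [1.26, 0.2, 0], "dr": [0, 0, -8], "gripper": 1}, {"delta_pos": [1.22, 0.38, 0], "dr": [0, 0, -8], "gripper": 1}, {"delta_pos": [1.16, 0.54, 0], "dr": [0, 0, -8], "gripper": 1}, {"delta_pos": [1.07, 0.7, 0], "dr": [0, 0, -8], "gripper": 1}, {"delta_pos": [0.96, 0.84, 0], "dr": [0, 0, -8], "gripper": 1}])

```text
t: 33.9
tcp_pos: [537.7, -163.3, 130.9]
tcp_rot: [0.0, 0.993, 0.118, 0.0]
ft_force: [0.7, 0.7, -0.8]
gripper_width: 1.0
finger_force: 0.0
```

>>> servo_tool(motion=[{"delta_pos": [0.83, 0.97, 0], "dr": [0, 0, -8], "gripper": 1}, {"delta_pos": [0.69, 1.07, 0], "dr": [0, 0, -8], "gripper": 1}, {"delta_pos": [0.54, 1.16, 0], "dr": [0, 0, -8], "gripper": 1}, {"delta_pos": [0.37, 1.22, 0], "dr": [0, 0, -8], "gripper": 1}, {"delta_pos": [0.2, 1.26, 0], "dr": [0, 0, -8], "gripper": 1}, {"delta_pos": [0.02, 1.28, 0], "dr": [0, 0, -8], "gripper": 1}, {"delta_pos": [0, 0, 0], "dr": [0, 0, 0], "gripper": 1}, {"delta_pos": [0, 0, 0], "dr": [0, 0, 0], "gripper": 1}])

```text
t: 34.7
tcp_pos: [599.0, -207.7, 130.5]
tcp_rot: [-0.0, 0.861, 0.508, -0.0]
ft_force: [-0.7, 0.6, -0.1]
gripper_width: 0.8
finger_force: 0.0
```

>>> servo_tool(motion=[{"delta_pos": [0, 0, 2.8], "dr": [0, 0, 0], "gripper": 1}, {"delta_pos": [0, 0, 2.6], "dr": [0, 0, 0], "gripper": 1}, {"delta_pos": [-0.2, 0, 0], "dr": [0, 0, 0], "gripper": 1}, {"delta_pos": [0, 0, 0], "dr": [0, 0, 0], "gripper": 1}])

```text
t: 35.1
tcp_pos: [597.6, -209.4, 76.6]
tcp_rot: [-0.0, 0.861, 0.509, -0.0]
ft_force: [0.2, -0.4, 0.2]
gripper_width: 0.8
finger_force: 0.0
```

```bash
python3 plan.py a
```

```text
a t 35.1 r 51.5 theta if touching 1.441 push face err deg 6.2 z 76.6 push N -0.2 [ 0.2 -0.4  0.2]
```

>>> servo_tool(motion=[{"delta_pos": [-0.2, -0.25, 0.2], "dr": [0, 0, 0], "gripper": 1}, {"delta_pos": [-0.12, 0.02, 0], "dr": [0, 0, 2], "gripper": 1}, {"delta_pos": [-0.1, 0.03, 0], "dr": [0, 0, 1], "gripper": 1}, {"delta_pos": [-0.06, 0.02, 0], "dr": [0, 0, 1], "gripper": 1}, {"delta_pos": [0, 0, 0], "dr": [0, 0, 0], "gripper": 1}])

```text
t: 35.6
tcp_pos: [595.7, -211.9, 76.1]
tcp_rot: [0.0, 0.878, 0.478, 0.002]
ft_force: [3.3, 4.8, 1.6]
gripper_width: 0.2
finger_force: 3.2
```

```bash
python3 plan.py a; python3 plan.py c 1.52 22 7 73 0.8
```

```text
a t 35.6 r 49.9 theta if touching 1.504 push face err deg 6.5 z 76.1 push N 5.8 [3.3 4.8 1.6]
target [ 384.5 -243.6] yaw 62.8 from 57.2 dist 219.0 q6 0.05
-2.13 -2.29 dr z -0.81
-2.1 -2.32 dr z -0.81
-2.06 -2.35 dr z -0.81
-2.03 -2.38 dr z -0.81
-2.0 -2.41 dr z -0.81
-1.96 -2.43 dr z -0.81
-1.93 -2.46 dr z -0.81
z total down (cm) 0.31402211217028364
```

>>> servo_tool(motion=[{"delta_pos": [-0.14, 0.04, 0.01], "dr": [0, 0, 2], "gripper": 1}, {"delta_pos": [-0.12, 0.04, 0.01], "dr": [0, 0, 1.5], "gripper": 1}])

```text
t: 35.8
tcp_pos: [595.4, -214.1, 76.1]
tcp_rot: [0.0, 0.892, 0.451, 0.003]
ft_force: [5.2, 7.0, 2.1]
gripper_width: 0.6
finger_force: 4.4
```

```bash
python3 plan.py a; python3 plan.py c 1.52 22 6 73 0.8
```

```text
a t 35.8 r 50.0 theta if touching 1.547 push face err deg 7.6 z 76.1 push N 8.7 [5.2 7.  2.1]
target [ 384.5 -243.6] yaw 62.8 from 53.6 dist 219.0 q6 0.11
-2.61 -2.54 dr z -1.53
-2.55 -2.61 dr z -1.53
-2.48 -2.67 dr z -1.53
-2.4 -2.74 dr z -1.53
-2.33 -2.8 dr z -1.53
-2.25 -2.86 dr z -1.53
z total down (cm) 0.30588580930873943
```

>>> servo_tool(motion=[{"delta_pos": [-0.12, 0.03, 0.01], "dr": [0, 0, 0.5], "gripper": 1}])

```text
t: 35.9
tcp_pos: [595.2, -215.0, 76.1]
tcp_rot: [0.0, 0.894, 0.447, 0.003]
ft_force: [5.2, 7.3, 1.7]
gripper_width: 0.3
finger_force: 4.8
```

>>> servo_tool(motion=[{"delta_pos": [0.92, 0, -1.0], "dr": [0, 0, 0], "gripper": 1}, {"delta_pos": [0, 0, -4.8], "dr": [0, 0, 0], "gripper": 1}, {"delta_pos": [-2.61, -2.54, 0], "dr": [0, 0, -1.53], "gripper": 1}, {"delta_pos": [-2.55, -2.61, 0], "dr": [0, 0, -1.53], "gripper": 1}, {"delta_pos": [-2.48, -2.67, 0], "dr": [0, 0, -1.53], "gripper": 1}, {"delta_pos": [-2.4, -2.74, 0], "dr": [0, 0, -1.53], "gripper": 1}, {"delta_pos": [-2.33, -2.8, 0], "dr": [0, 0, -1.53], "gripper": 1}, {"delta_pos": [-2.25, -2.86, 0], "dr": [0, 0, -1.53], "gripper": 1}])

```text
t: 36.7
tcp_pos: [381.3, -244.4, 133.3]
tcp_rot: [0.001, 0.855, 0.519, -0.0]
ft_force: [-0.2, -1.1, -0.1]
gripper_width: 0.6
finger_force: 0.0
```

>>> servo_tool(motion=[{"delta_pos": [0, 0, 0], "dr": [0, 0, 0], "gripper": 1}, {"delta_pos": [0, 0, 0], "dr": [0, 0, 0], "gripper": 1}, {"delta_pos": [0, 0, 3], "dr": [0, 0, 0], "gripper": 1}, {"delta_pos": [0, 0, 2.9], "dr": [0, 0, 0], "gripper": 1}, {"delta_pos": [0.2, 0, 0], "dr": [0, 0, 0], "gripper": 1}, {"delta_pos": [0, 0, 0], "dr": [0, 0, 0], "gripper": 1}])

```text
t: 37.3
tcp_pos: [384.3, -241.9, 73.6]
tcp_rot: [-0.0, 0.855, 0.519, -0.0]
ft_force: [-0.1, 0.5, 0.5]
gripper_width: 0.4
finger_force: 0.0
```

```bash
python3 plan.py c
```

```text
c t 37.3 r 50.4 theta if touching 1.402 push face err deg 7.1 z 73.6 push N -0.4 [-0.1  0.5  0.5]
```

>>> servo_tool(motion=[{"delta_pos": [0.2, 0.1, 0], "dr": [0, 0, 1], "gripper": 1}, {"delta_pos": [0.12, -0.03, 0], "dr": [0, 0, 2], "gripper": 1}, {"delta_pos": [0.12, -0.03, 0], "dr": [0, 0, 1.5], "gripper": 1}, {"delta_pos": [0.08, -0.03, 0], "dr": [0, 0, 1], "gripper": 1}])

```text
t: 37.7
tcp_pos: [387.0, -239.0, 74.7]
tcp_rot: [0.002, 0.879, 0.476, -0.0]
ft_force: [-1.7, -3.4, 2.5]
gripper_width: 0.3
finger_force: 2.1
```

```bash
python3 plan.py c
```

```text
c t 37.7 r 47.9 theta if touching 1.481 push face err deg 8.2 z 74.7 push N 3.7 [-1.7 -3.4  2.5]
```

>>> servo_tool(motion=[{"delta_pos": [0.14, -0.04, 0], "dr": [0, 0, 1], "gripper": 1}, {"delta_pos": [0.14, -0.04, 0], "dr": [0, 0, 1], "gripper": 1}])

```text
t: 37.9
tcp_pos: [387.4, -237.2, 74.7]
tcp_rot: [0.003, 0.888, 0.461, -0.001]
ft_force: [-4.0, -7.3, 3.4]
gripper_width: 0.3
finger_force: 4.1
```

>>> servo_tool(motion=[{"delta_pos": [0.12, -0.04, 0], "dr": [0, 0, 1], "gripper": 1}])

```text
t: 38.0
tcp_pos: [387.6, -236.2, 74.6]
tcp_rot: [0.003, 0.891, 0.453, -0.001]
ft_force: [-4.3, -7.5, 1.8]
gripper_width: 0.6
finger_force: 4.5
```

>>> servo_tool(motion=[{"delta_pos": [-0.9, 0, -0.5], "dr": [0, 0, 0], "gripper": 1}, {"delta_pos": [0, 0, -4.5], "dr": [0, 0, 0], "gripper": 1}, {"delta_pos": [0, 0, -4.5], "dr": [0, 0, 0], "gripper": 1}, {"delta_pos": [0, 0, -4.5], "dr": [0, 0, 0], "gripper": 1}, {"delta_pos": [0, 0, 0], "dr": [0, 0, 0], "gripper": 1}])

```text
t: 38.5
tcp_pos: [384.8, -243.4, 220.5]
tcp_rot: [0.006, 0.891, 0.453, 0.002]
ft_force: [-0.1, -0.3, 0.9]
gripper_width: 0.8
finger_force: 0.0
```

c reached about 8.7 N on the re-check, so all four levers held and the robot is clear. I'm handing in.

```bash
python3 -c "
from plant import arm
print(arm.job_done())"
```

```text
the job is handed in; nothing more can be done
None
```

I handed the job in at 38.5 s: all four levers got about 40° in the crosswise order a-c-b-d, then were brought up snug in the same order at about 9.5–10.4 N measured push; a re-check of a and c gave about 9 N with no slack seen, b and d were not re-checked, and I took no final picture of the cover's seating or of the things around it.

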